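# Tighten the cover of a display stand crisscross

## Task

The clear cover of the sloping certificate stand is held by four black bar knobs: tighten it evenly, so that it does not crack. First give each knob about 60 degrees clockwise, doing two diagonally opposite knobs and then the other two; then go round once more in the same crisscross way, turning each knob until it goes firm and nipping it up about 10 degrees further, not more than 20. Leave the mug, the bottle and the jar where they are.

Things in the scene. Friction and masses are not known exactly. Their poses are not given: they have to be found in the camera images.
- stand: fixed dark-wood display stand, foot 170 (x) x 270 (y) x 14 mm high, origin under the middle of its foot on the table; it faces the robot and carries the sloping panel
- panel: the stand's sloping board, 170 (own x, up the slope) x 270 (own y) mm, under a clear sheet; slopes 25 degrees from level, rising away from the robot. Origin at the middle of its back face; own z points out of its front, up and towards the robot, and is the axis direction of all four knobs (turn them with the tool along it). The sheet's top face is at own z = 22 mm
- grip_a (a point): middle of the bar of knob a, upper left from the robot, diagonal to knob c, at panel x, y (+50, +100) mm. Black bar knob, 46 mm long (own x), 12 thick (own y: grip across it), 28 tall (own z, along the panel's z), from 14 to 42 mm above the clear sheet; point on the knob's axis 28 mm above the sheet, turns with the knob. Under the bar an 18 mm stem and an aluminium collar, 34 mm diameter, 5 high
- turn_a (a joint): how far the knob has been run down, rad: grows turning clockwise seen from in front (negative about the panel's z). Starts at 0 to 0.25, turns lightly (0.05 N m), stays where left, and goes firm somewhere between 1.7 and 2.15, different for each knob and to be felt; from there on it drags its collar round with it
- nip_a (a joint): how far the collar has been dragged on after its knob went firm, rad, same direction: the nip. 0 at the start, moves only at 0.35 N m or more, stays where left. A spring washer below (8 N m per rad) winds up 0.044 rad first and springs back, with the knob, on release. 0.1 to 0.35 is well nipped up, over 0.45 over-tightened; ends at 0.7
- grip_b (a point): middle of the bar of knob b, upper right, diagonal to knob d, at panel x, y (+50, -100) mm. Black bar knob, 46 mm long (own x), 12 thick (own y: grip across it), 28 tall (own z, along the panel's z), from 14 to 42 mm above the clear sheet; point on the knob's axis 28 mm above the sheet, turns with the knob. Under the bar an 18 mm stem and an aluminium collar, 34 mm diameter, 5 high
- turn_b (a joint): how far the knob has been run down, rad: grows turning clockwise seen from in front (negative about the panel's z). Starts at 0 to 0.25, turns lightly (0.05 N m), stays where left, and goes firm somewhere between 1.7 and 2.15, different for each knob and to be felt; from there on it drags its collar round with it
- nip_b (a joint): how far the collar has been dragged on after its knob went firm, rad, same direction: the nip. 0 at the start, moves only at 0.35 N m or more, stays where left. A spring washer below (8 N m per rad) winds up 0.044 rad first and springs back, with the knob, on release. 0.1 to 0.35 is well nipped up, over 0.45 over-tightened; ends at 0.7
- grip_c (a point): middle of the bar of knob c, lower right, diagonal to knob a, at panel x, y (-50, -100) mm. Black bar knob, 46 mm long (own x), 12 thick (own y: grip across it), 28 tall (own z, along the panel's z), from 14 to 42 mm above the clear sheet; point on the knob's axis 28 mm above the sheet, turns with the knob. Under the bar an 18 mm stem and an aluminium collar, 34 mm diameter, 5 high
- turn_c (a joint): how far the knob has been run down, rad: grows turning clockwise seen from in front (negative about the panel's z). Starts at 0 to 0.25, turns lightly (0.05 N m), stays where left, and goes firm somewhere between 1.7 and 2.15, different for each knob and to be felt; from there on it drags its collar round with it
- nip_c (a joint): how far the collar has been dragged on after its knob went firm, rad, same direction: the nip. 0 at the start, moves only at 0.35 N m or more, stays where left. A spring washer below (8 N m per rad) winds up 0.044 rad first and springs back, with the knob, on release. 0.1 to 0.35 is well nipped up, over 0.45 over-tightened; ends at 0.7
- grip_d (a point): middle of the bar of knob d, lower left, diagonal to knob b, at panel x, y (-50, +100) mm. Black bar knob, 46 mm long (own x), 12 thick (own y: grip across it), 28 tall (own z, along the panel's z), from 14 to 42 mm above the clear sheet; point on the knob's axis 28 mm above the sheet, turns with the knob. Under the bar an 18 mm stem and an aluminium collar, 34 mm diameter, 5 high
- turn_d (a joint): how far the knob has been run down, rad: grows turning clockwise seen from in front (negative about the panel's z). Starts at 0 to 0.25, turns lightly (0.05 N m), stays where left, and goes firm somewhere between 1.7 and 2.15, different for each knob and to be felt; from there on it drags its collar round with it
- nip_d (a joint): how far the collar has been dragged on after its knob went firm, rad, same direction: the nip. 0 at the start, moves only at 0.35 N m or more, stays where left. A spring washer below (8 N m per rad) winds up 0.044 rad first and springs back, with the knob, on release. 0.1 to 0.35 is well nipped up, over 0.45 over-tightened; ends at 0.7
- mug: white mug, 76 mm diameter, 90 mm high, origin under it; bystander
- bottle: white bottle, 60 mm diameter, 150 mm high, origin under it; bystander
- jar: low glass jar with a metal lid, 56 mm diameter, 70 mm high, origin under it; bystander

How it is judged:
On the way, in this order (a step that is already met when the one before it is completed fails the run):
1. two diagonally opposite knobs have had about 60 degrees (run down to 0.7 to 1.6 rad) while the other two are still loose (under 0.5 rad) (((value of joint turn_a between 0.7 and 1.6 rad and value of joint turn_c between 0.7 and 1.6 rad and value of joint each of turn_b, turn_d below 0.5 rad) or (value of joint turn_b between 0.7 and 1.6 rad and value of joint turn_d between 0.7 and 1.6 rad and value of joint each of turn_a, turn_c below 0.5 rad))), for 0.2 s.
2. all four knobs have had about 60 degrees (0.7 to 1.6 rad), none firm yet (value of joint turn_a between 0.7 and 1.6 rad and value of joint turn_b between 0.7 and 1.6 rad and value of joint turn_c between 0.7 and 1.6 rad and value of joint turn_d between 0.7 and 1.6 rad), for 0.2 s.
3. two diagonally opposite knobs are nipped up (firm and at least 0.06 rad further) while the other two are not yet run home (under 1.6 rad) (((value of joint turn_a above 1.63 rad and value of joint each of nip_a, nip_c above 0.06 rad and value of joint turn_c above 1.73 rad and value of joint each of turn_b, turn_d below 1.6 rad and value of joint each of nip_b, nip_d below 0.03 rad) or (value of joint turn_b above 1.88 rad and value of joint each of nip_b, nip_d above 0.06 rad and value of joint turn_d above 1.98 rad and value of joint each of turn_a, turn_c below 1.6 rad and value of joint each of nip_a, nip_c below 0.03 rad))), for 0.2 s.
4. all four knobs are nipped up (value of joint turn_a above 1.63 rad and value of joint each of nip_a, nip_b, nip_c, nip_d above 0.06 rad and value of joint turn_b above 1.88 rad and value of joint turn_c above 1.73 rad and value of joint turn_d above 1.98 rad), for 0.2 s.
At the end, for the whole second after the job is handed in: all four knobs are firm (within 0.12 rad of where each goes firm) and nipped up 0.06 to 0.45 rad beyond; mug, bottle and jar within 25 mm of where they were (all of step 4 and value of joint each of nip_a, nip_b, nip_c, nip_d below 0.45 rad and distance of each of mug, bottle, jar from where it was at the start of the episode below 0.025 m); the robot touches nothing.
It fails at once if a knob is over-tightened (nipped more than 0.45 rad past firm) (value of joint any of nip_a, nip_b, nip_c, nip_d above 0.45 rad).
It fails at once if the mug, the bottle or the jar is moved by more than 25 mm (distance of any of mug, bottle, jar from where it was at the start of the episode above 0.025 m).
It fails at once if the mug or the bottle is tipped by more than 0.5 rad (angle between any of mug, bottle's own z axis and vertical above 0.5 rad).
It also fails if it takes over 72 s, if anything falls off the work surface, if the arm or the gripper's body presses on something with over 40 N, if the wrist force passes 120 N, or if a joint passes its speed limit or range.

## Robot

A 7-joint arm with a two-finger parallel gripper is mounted at the origin on the work surface. World frame = base frame: x ahead of the robot, y to its left, z up, the work surface at z = 0. Lengths are in m, angles in rad, forces in N, time in s.
With the tool pointing down it reaches from about 0.4 to 0.875 m from the base axis. Payload 6.5 kg.
Tool frame: the origin (TCP) lies on the centre line of the jaws, within the pads' length; the fingertips stand env.finger_overhang ahead of it and the grasp point (between the pads) lies 8 mm behind it (env.finger_overhang is the distance from the TCP to the fingertips, in m); z points along the fingers, x is the direction in which the jaws open and shut, and the axes are right-handed (so a half turn about z gives the same grasp; the last joint's range is limited). The gripper opens to 85 mm and grips with 20 to 120 N. Pads are 22 mm wide; open, the fingers measure 114 mm over their backs; the gripper's body (76 mm by 85 mm) begins 54 mm behind the grasp point. The pads swing forward as they close: fully open they stand 13 mm farther back than shut.
Start: joints at [-1.246, 0.536, -0.004, 1.538, 0.003, 1.067, -0.071], TCP at [0.248, 0.601, 0.204] pointing down, gripper open.
Joint ranges: [-2.7, 2.7], [-0.37, 2.16], [-1.27, 1.26], [0.24, 2.4], [-1.31, 4.45], [0.19, 1.91], [-2.76, 2.76]. Speed limits (rad/s): [2.39, 2.39, 3.14, 3.14, 3.14, 3.14, 3.14].

## Interface

Orientations are given as [roll, pitch, yaw] about the fixed x, y, z axes, in that order (R = Rz(yaw) Ry(pitch) Rx(roll)).
In Python, from cell import sense, cams, workorder, env gives the robot as it stands.
- The arm moves only by the tool arm_command, never from a script. Its argument "motion" is a list that holds one entry, the list of rows, each a list of 6 numbers: the shift along the tool's x, y, z each as a share of 150 mm, from -1 to 1, then the turn, a rotation vector about the tool's x, y, z each as a share of 180 degrees, from -1 to 1. In form: [[[x, y, z, ax, ay, az], ...]]. A call has 1 to 20 rows; each row is the pose to reach, as a shift and turn from the pose commanded when the call began, along the tool's axes at that moment, turning the shorter way round; what a row does not reach only later rows make up. A row lasts 1/12 s, in which the tool goes at most 41.7 mm and 7.16 degrees, less where a joint would pass 70% of its speed; a pose out of reach is approached as far as the arm can. A call with a number of a shift or a turn outside -1 to 1 is refused whole. A call with a gripper value outside its range is refused whole. "gripper" is the opening in per cent of the stroke, from 0 (shut) to 100 (fully open), set as the call begins (left out, the last holds). The fingers move at their own pace and stop on an object; "squeeze" is the grip in N (left out, the last holds). Time passes only in rows, so rows that repeat a pose let the fingers close. It gives the time, the measured TCP pose, the force and the opening at its end, in the units of the state.
- sense(): the state, without advancing time (a new reading comes with each control period).
- cams.camera(name): name is "scene" or "top"; returns a dict with "image" (420x560x3 uint8, red, green, blue), "fx", "fy", "cx", "cy" (pixels), "R" (3x3) and "t" (3): a world point X has camera coordinates R X + t. Camera axes: x right, y down, z forward; pixel columns grow to the right and rows downward; lengths in m; the calibration is good to about 2 mm. A picture is of the moment at which its call begins. There is no depth.
- workorder.finish_job(): hands the job in, once; it reports no verdict.
The state is a dict: "time": time; "joint_positions": joint angles; "joint_velocities": joint speeds; "joint_efforts": joint torques, N m; "tool_pos": TCP position; "tool_rot": TCP orientation; "wrist_force": force on the tool from outside, world axes, zero at the start; "moment": the same for the moment, N m; "finger_gap": opening from 0.0 (shut) to 1.0 (fully open).
Only numpy, scipy, OpenCV 4.12 (cv2) and the standard library are available. Lean on these libraries where they do the work, as an engineer would, in place of code of your own. Each camera call takes 0.05 s, during which the arm holds its last target.

## Working session

There is one attempt and no reset: what is moved stays moved. The work goes in short steps, Python scripts to look and compute and a tool call to move; the robot and the scene stay as the last step left them, time stands still between calls to the robot, and variables do not carry over. Pictures are saved under pics/ and viewed, and the job is handed in when it is done.

Besides the shell and the picture viewer there is one more tool, called after "Request:" as a command line: name --argument value ..., lists and objects as JSON in quotes. arm_command: Moves the arm, as the interface text tells. Shift numbers are shares of 150 mm and turn numbers shares of 180 degrees, none past 1 either way. Its arguments: {"type":"object","properties":{"motion":{"type":"array"},"gripper":{"type":"number"},"squeeze":{"type":"number"}},"required":["motion"]}

```bash
ls; mkdir -p pics; python3 - <<'E'
from cell import sense,cams,workorder,env
import cv2,numpy as np
print(sense()); print(env.finger_overhang, [a for a in dir(env) if a[0]!='_'])
for n in("scene","top"):
    c=cams.camera(n); cv2.imwrite(f"pics/{n}0.png",c["image"][:,:,::-1]); print(n,c["fx"],c["fy"],c["cx"],c["cy"],np.round(c["R"],4).tolist(),c["t"])
E
```

```text
pics
{'time': 0.0, 'joint_positions': array([-1.2462092 ,  0.53719045, -0.00444429,  1.53889231,  0.0025688 ,
        1.06727516, -0.07120191]), 'joint_velocities': array([-2.37105864e-06, -1.61595824e-03,  2.34958625e-03, -5.93742346e-04,
        5.69503612e-04, -5.91836067e-04, -1.16723606e-03]), 'joint_efforts': array([-2.56457533e-04, -5.83402741e+01,  1.04866985e+00, -2.59102643e+01,
        1.23923033e-02,  9.62497259e-03,  5.18609147e-05]), 'tool_pos': array([0.24734181, 0.6003566 , 0.20268984]), 'tool_rot': array([3.14149386e+00, 1.75691962e-03, 1.18006898e+00]), 'wrist_force': array([-0.41116586,  0.48040679, -0.04966205]), 'moment': array([ 0.01571737, -0.02343912, -0.01458616]), 'finger_gap': 1.0024053829363233}
0.011 ['PlanningError', 'finger_overhang']
scene 411.61281467467194 411.61281467467194 278.56025986233624 208.223158018206 [[0.1562, 0.9877, 0.0026], [0.5174, -0.0795, -0.8521], [-0.8414, 0.1344, -0.5234]] [-0.10048837 -0.18796359  1.42232997]
top 473.24709362865985 473.24709362865985 275.7246641350259 205.59550205328895 [[0.0248, -0.9995, 0.02], [-0.9862, -0.0278, -0.1633], [0.1638, -0.0157, -0.9864]] [-0.0126554   0.57456626  1.12162069]
```

View pics/scene0.png

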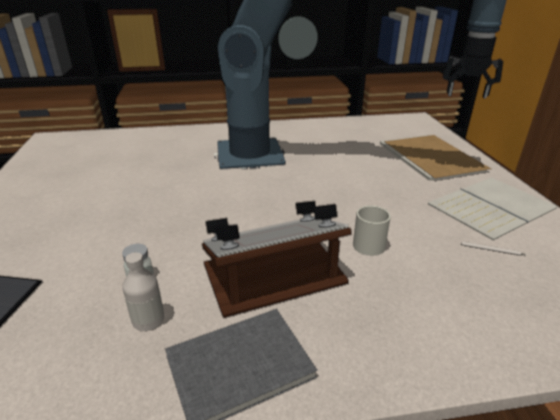

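View pics/top0.png

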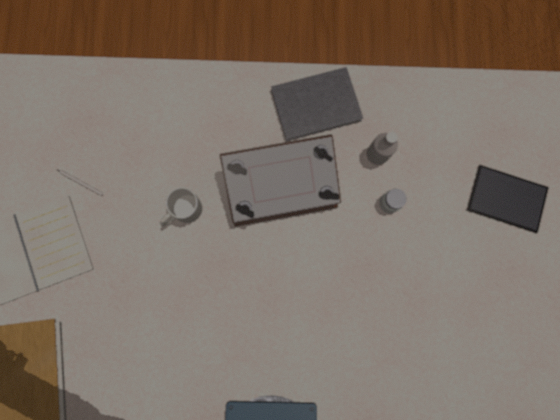

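```bash
python3 - <<'E'
import cv2
a=cv2.imread("pics/top0.png"); cv2.imwrite("pics/top0z.png",cv2.resize(a[80:280,120:380],None,fx=3,fy=3,interpolation=cv2.INTER_CUBIC))
E
```

```text
(no output)
```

View pics/top0z.png

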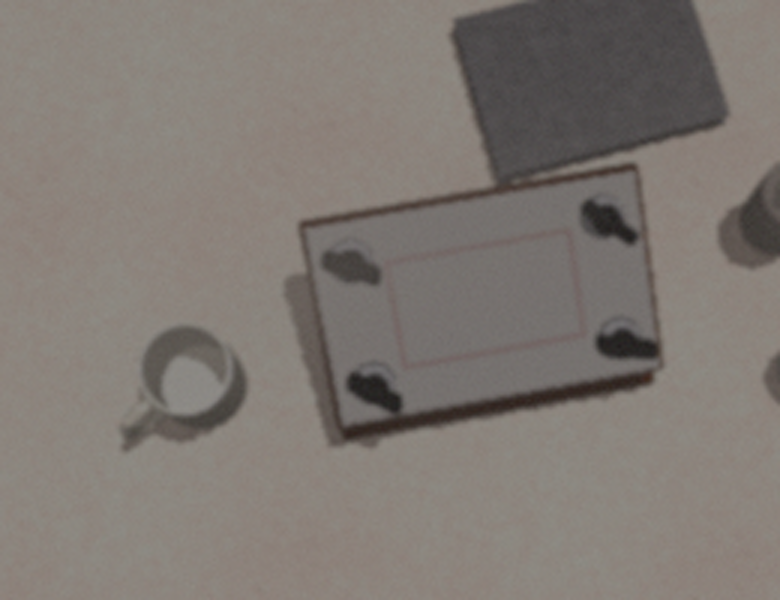

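```bash
python3 - <<'E'
import cv2,numpy as np
a=cv2.imread("pics/top0.png"); b=cv2.resize(a[125:235,210:350],None,fx=5.5,fy=5.5,interpolation=cv2.INTER_CUBIC);cv2.imwrite("pics/top0y.png",np.clip(b*2.,0,255).astype(np.uint8)[:600])
a=cv2.imread("pics/scene0.png"); b=cv2.resize(a[190:310,195:355],None,fx=5,fy=5,interpolation=cv2.INTER_CUBIC);cv2.imwrite("pics/scene0y.png",np.clip(b*2.,0,255).astype(np.uint8))
E
```

```text
(no output)
```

View pics/top0y.png

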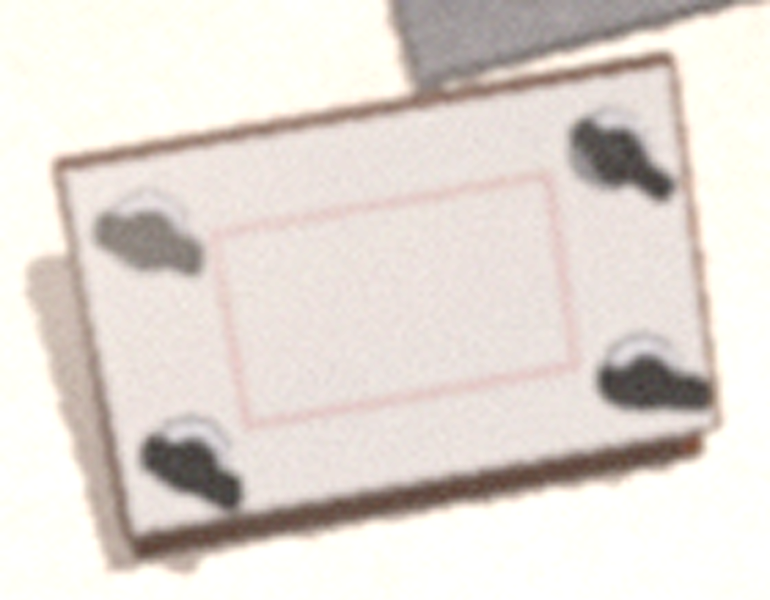

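View pics/scene0y.png

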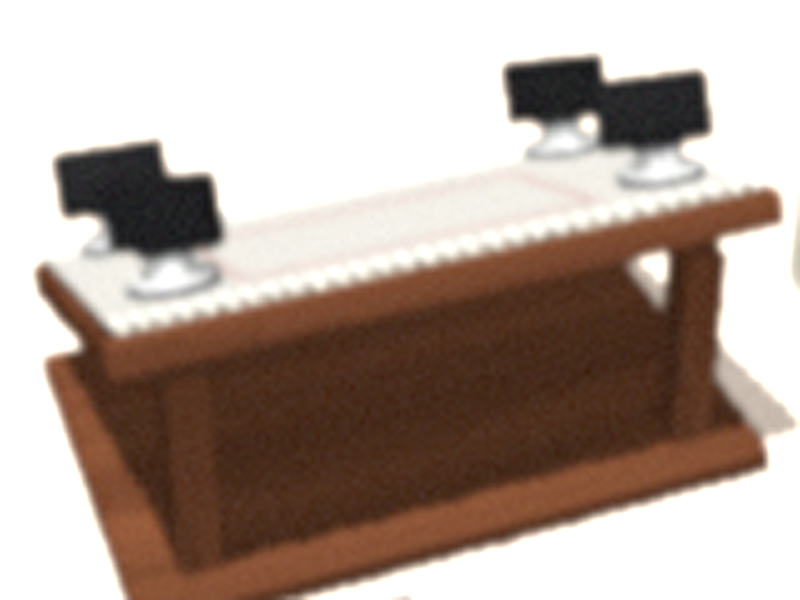

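```bash
cat > geo.py <<'E'
import numpy as np
from scipy.spatial.transform import Rotation as Ro
CAM={}
def cam(n):
    import pickle,os
    if not os.path.exists('cams.pkl'):
        from cell import cams
        pickle.dump({k:{q:np.array(v) for q,v in cams.camera(k).items() if q!='image'} for k in('scene','top')},open('cams.pkl','wb'))
    return pickle.load(open('cams.pkl','rb'))[n]
C={n:cam(n) for n in('scene','top')}
def proj(n,X):
    c=C[n]; q=np.atleast_2d(X)@c["R"].T+c["t"]
    return np.c_[c["fx"]*q[:,0]/q[:,2]+c["cx"],c["fy"]*q[:,1]/q[:,2]+c["cy"]]
def Rp(yaw): return (Ro.from_euler('z',yaw)*Ro.from_euler('y',-25,degrees=True)).as_matrix()
def P(p,q): return np.array(p[:3])+np.atleast_2d(q)@Rp(p[3]).T
K=dict(a=(.05,.1),b=(.05,-.1),c=(-.05,-.1),d=(-.05,.1))
E
cat > fit.py <<'E'
from geo import *
from scipy.optimize import least_squares
import sys
T=lambda u,v:(u/5.5+210,v/5.5+125)
S=lambda u,v:(u/5+195,v/5+190)
obs=[]
for k,uv in dict(a=(660,107),b=(163,214),d=(553,92)).items(): obs.append(('scene',(*K[k],.050),S(*uv),k))
for k,uv in dict(a=(150,190),d=(190,415),b=(608,108),c=(643,333)).items(): obs.append(('top',(K[k][0]+.017,K[k][1],.027),T(*uv),k))
obs+=[('top',(.085,.135,.018),T(58,160),'UL'),('top',(.085,-.135,.018),T(672,55),'UR')]
def f(p): return np.concatenate([(proj(n,P(p,q))[0]-uv) for n,q,uv,_ in obs])
r=least_squares(f,[.55,0,.1,.15],loss='soft_l1')
print(r.x.round(4))
for o,e in zip(obs,f(r.x).reshape(-1,2).round(2)): print(o[0],o[3],e)
np.save('p.npy',r.x)
E
python3 fit.py
cat > ov.py <<'E'
from geo import *
import cv2,sys
p=np.load('p.npy') if len(sys.argv)<2 else np.array(eval(sys.argv[1]))
def draw(n,box,f,out):
    im=cv2.imread(f'pics/{n}0.png'); x0,x1,y0,y1=box
    b=np.clip(cv2.resize(im[y0:y1,x0:x1],None,fx=f,fy=f,interpolation=cv2.INTER_CUBIC)*2.,0,255).astype(np.uint8)
    def pl(q,col):
        u=((proj(n,P(p,q))-[x0,y0]+.5)*f).round().astype(int); cv2.polylines(b,[u.reshape(-1,1,2)],True,col,1,cv2.LINE_AA)
    for z,col in((0,(0,0,255)),(.018,(0,200,0)),(.022,(255,0,0))): pl([(s*.085,t*.135,z) for s,t in((1,1),(1,-1),(-1,-1),(-1,1))],col)
    th=np.linspace(0,6.28,40)
    for k in K:
        pl([(K[k][0]+.017*np.cos(t),K[k][1]+.017*np.sin(t),.027) for t in th],(255,0,255))
        pl([(*K[k],.022),(*K[k],.064)],(0,255,255))
    cv2.imwrite(out,b)
draw('top',(210,350,125,235),5.5,'pics/ovt.png'); draw('scene',(195,355,190,310),5,'pics/ovs.png')
E
python3 ov.py
```

```text
[ 0.6378 -0.0096  0.0839  0.211 ]
scene a [-2.08  0.8 ]
scene b [-0.55 -0.01]
scene d [-0.24 -0.38]
top a [-1.28  0.05]
top d [-0.86  0.28]
top b [0.03 0.  ]
top c [-0.76  0.23]
top UL [-0.94 -0.09]
top UR [ 1.25 -1.03]
```

View pics/ovt.png

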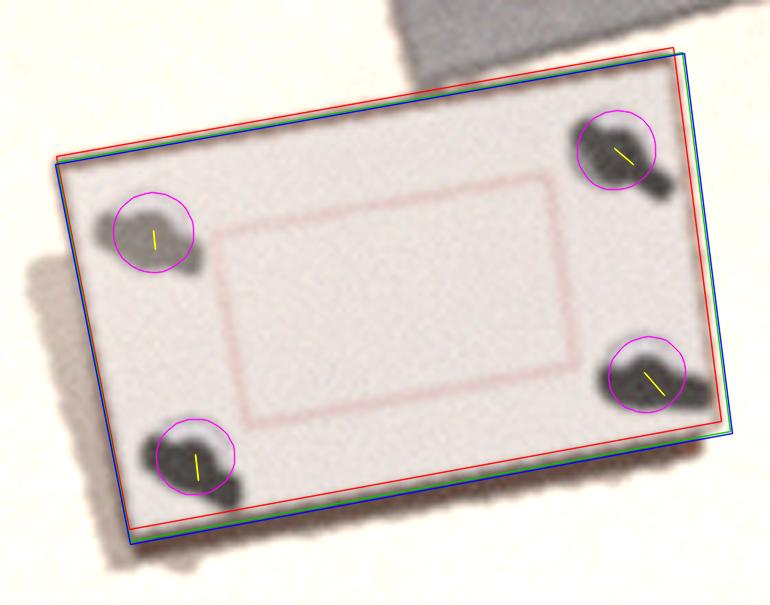

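View pics/ovs.png

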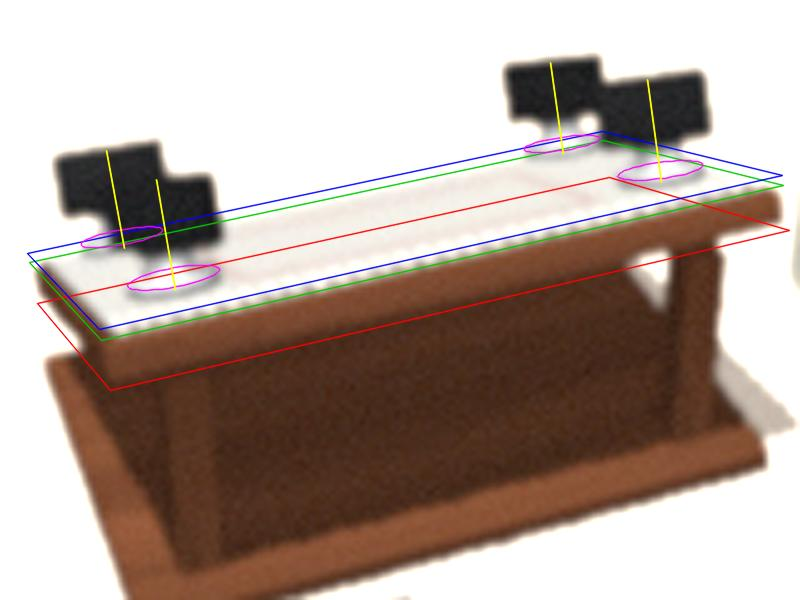

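```bash
cat > fit.py <<'E'
from geo import *
from scipy.optimize import least_squares
T=lambda u,v:((u+.5)/5.5+209.5,(v+.5)/5.5+124.5)
S=lambda u,v:((u+.5)/5+194.5,(v+.5)/5+189.5)
obs=[]
for k,uv in dict(a=(655,109),b=(161,214),d=(553,92)).items(): obs.append(('scene',(*K[k],.050),S(*uv),k))
for k,uv in dict(a=(150,190),d=(190,415),b=(608,108),c=(643,333)).items(): obs.append(('top',(K[k][0]+.017,K[k][1],.027),T(*uv),k))
for s,t,z,uv in((1,1,.0,(58,160)),(1,-1,.0,(672,55)),(-1,-1,.018,(720,430)),(-1,1,.018,(130,537))): obs.append(('top',(.085*s,.135*t,z),T(*uv),(s,t)))
for s,t,z,uv in((1,-1,0,(108,380)),(1,1,0,(780,220)),(-1,-1,.018,(38,268)),(1,-1,.018,(105,340)),(1,1,.018,(778,192))): obs.append(('scene',(.085*s,.135*t,z),S(*uv),(s,t)))
def f(p): return np.concatenate([(proj(n,P(p,q))[0]-uv) for n,q,uv,_ in obs])
r=least_squares(f,[.63,0,.08,.2],loss='soft_l1')
print(r.x.round(4))
for o,e in zip(obs,f(r.x).reshape(-1,2).round(2)): print(o[0],o[3],e)
np.save('p.npy',r.x)
E
python3 fit.py; python3 ov.py
```

```text
[ 0.6378 -0.0097  0.0843  0.2107]
scene a [-0.73  0.62]
scene b [0.16 0.2 ]
scene d [ 0.13 -0.14]
top a [-0.82  0.39]
top d [-0.42  0.64]
top b [0.53 0.36]
top c [-0.28  0.61]
top (1, 1) [-0.35 -0.96]
top (1, -1) [ 0.14 -1.55]
top (-1, -1) [1.75 0.05]
top (-1, 1) [-0.09  0.59]
scene (1, -1) [0.24 1.68]
scene (1, 1) [1.63 1.78]
scene (-1, -1) [-1.95 -1.48]
scene (1, -1) [-0.93 -0.25]
scene (1, 1) [ 0.88 -1.61]
```

View pics/ovt.png

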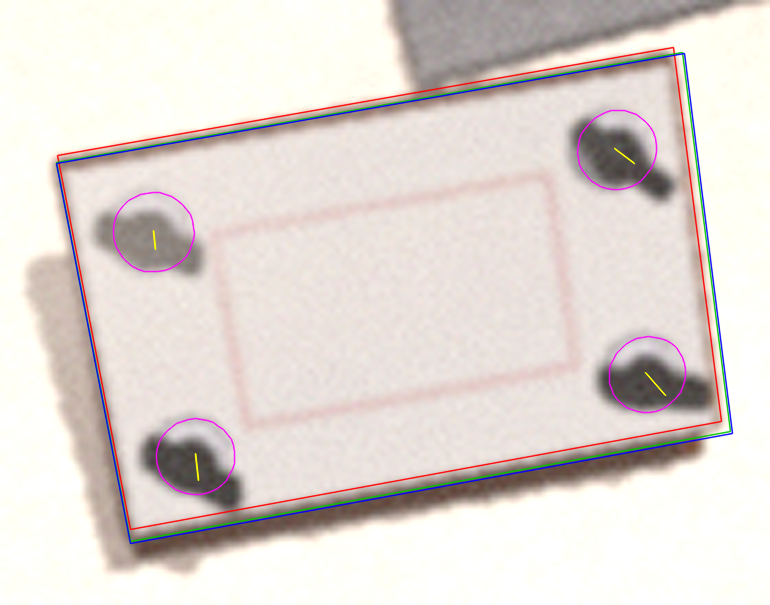

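View pics/ovs.png

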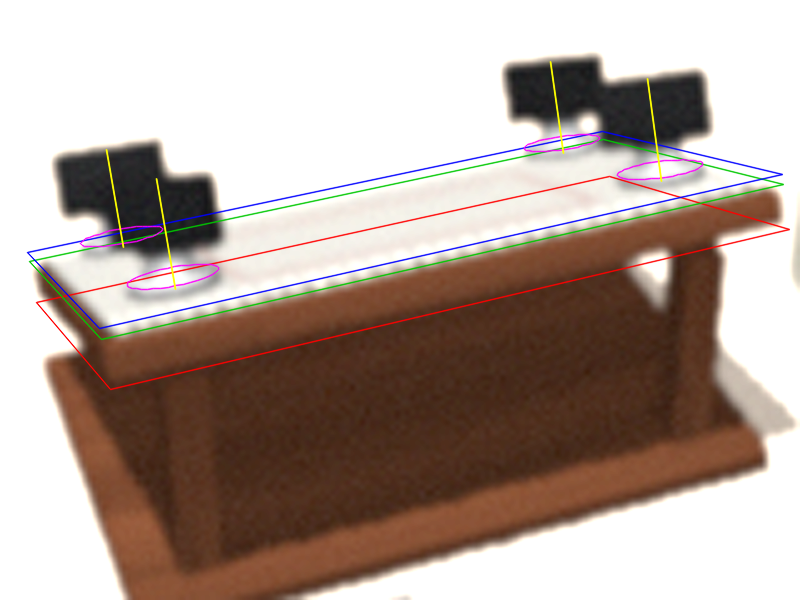

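```bash
cat > ovb.py <<'E'
from geo import *
import cv2,sys
p=np.load('p.npy')
ang=eval(sys.argv[1]); tag=sys.argv[2]; src=sys.argv[3]
def draw(n,box,f,out):
    im=cv2.imread(f'pics/{n}{src}.png'); x0,x1,y0,y1=box
    b=np.clip(cv2.resize(im[y0:y1,x0:x1],None,fx=f,fy=f,interpolation=cv2.INTER_CUBIC)*2.5+30,0,255).astype(np.uint8)
    for k,g in ang.items():
        R=Ro.from_euler('z',g,degrees=True).as_matrix()
        for z,col in((.036,(0,200,0)),(.064,(0,0,255))):
            q=np.array([(s*.023,t*.006,0) for s,t in((1,1),(1,-1),(-1,-1),(-1,1))])@R.T+[*K[k],z]
            u=((proj(n,P(p,q))-[x0,y0]+.5)*f).round().astype(int); cv2.polylines(b,[u.reshape(-1,1,2)],True,col,1,cv2.LINE_AA)
    cv2.imwrite(out,b)
draw('top',(210,350,125,235),5.5,f'pics/obt{tag}.png'); draw('scene',(230,350,190,250) if 0 else (225,345,190,250),6.5,f'pics/obs{tag}.png')
E
python3 ovb.py "dict(a=75,b=50,c=75,d=60)" 1 0
```

```text
(no output)
```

View pics/obt1.png

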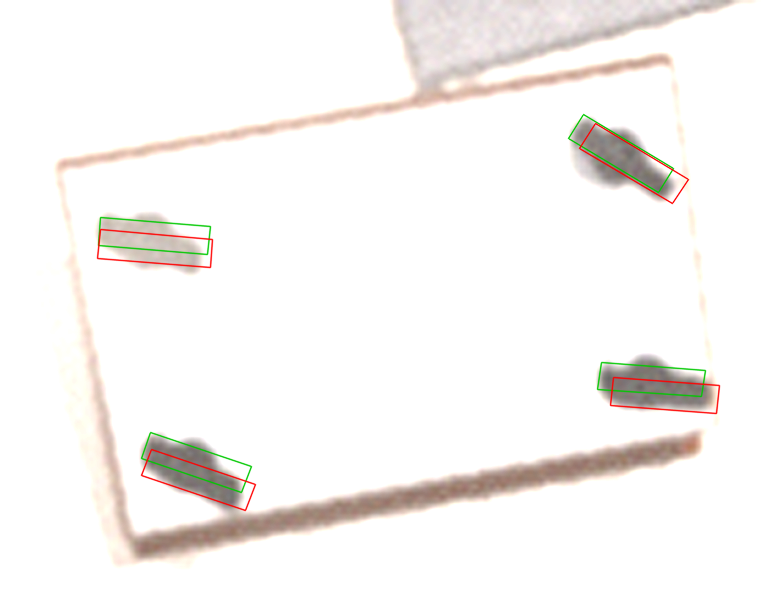

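View pics/obs1.png

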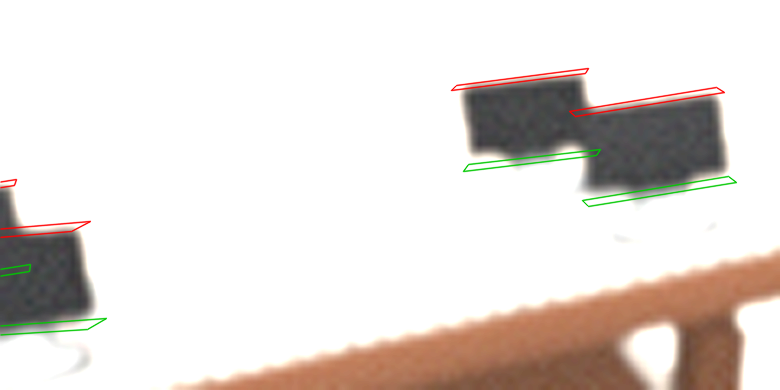

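```bash
sed -i 's/\*2.5+30/*1.6+10/' ovb.py; python3 ovb.py "dict(a=62,b=44,c=70,d=52)" 2 0
```

```text
(no output)
```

View pics/obt2.png

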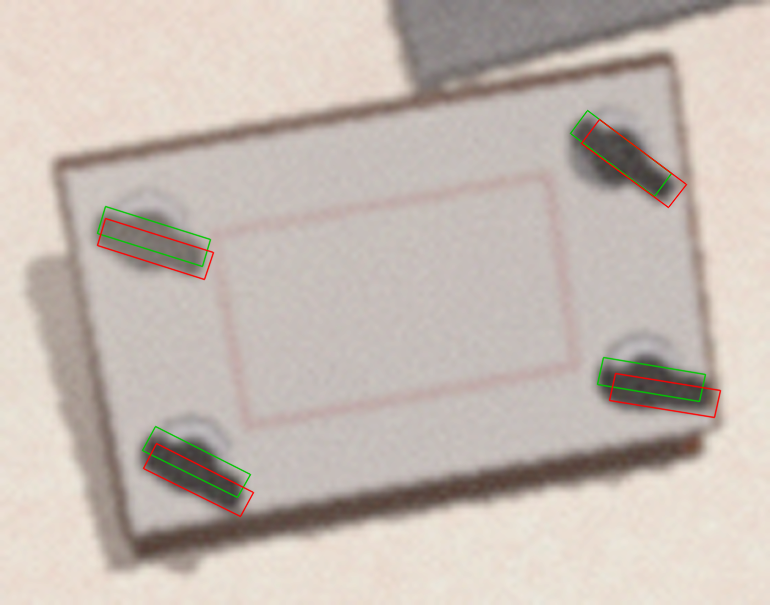

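View pics/obs2.png

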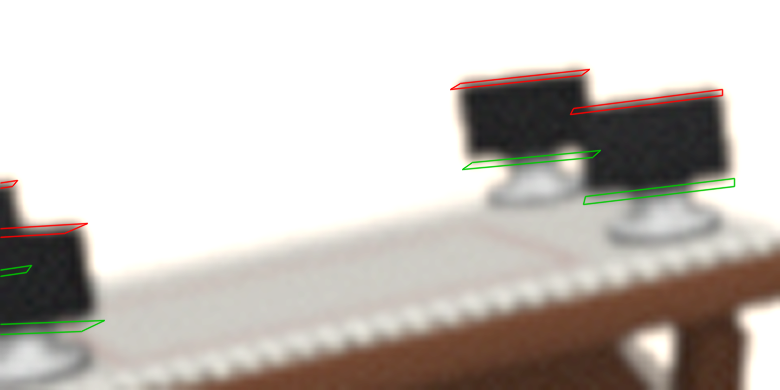

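```bash
cat > plan.py <<'E'
# usage: plan.py knob psi_deg gz_mm [knob psi gz ...]  -> shares for each target from the current pose
from geo import *
import sys
from cell import sense
p=np.load('p.npy')
def st():
    s=sense(); return s,Ro.from_euler('xyz',s['tool_rot']).as_matrix(),np.array(s['tool_pos'])
def target(k,psi,gz,off=(0,0)):
    Rpan=Rp(p[3]); 
    Rt=Rpan@(Ro.from_euler('z',psi,degrees=True)*Ro.from_euler('x',180,degrees=True)).as_matrix()
    xy=K[k] if isinstance(k,str) else k
    g=P(p,(xy[0]+off[0],xy[1]+off[1],.022+gz/1000))[0]
    return Rt,g+Rt[:,2]*.008
def cur(s=None):
    s,R,t=st(); Rpan=Rp(p[3]); g=t-R[:,2]*.008
    q=Rpan.T@(g-p[:3]); A=(Rpan.T@R)
    psi=np.degrees(np.arctan2(A[1,0],A[0,0])); tilt=np.degrees(np.arccos(-A[2,2]))
    w=Rpan.T@s['wrist_force']; m=Rpan.T@s['moment']
    print('t %.2f panel xyz %s psi %.2f tilt %.2f | F %s M %s gap %.3f | j %s'%(s['time'],(q*1000-[0,0,22]).round(1),psi,tilt,w.round(1),m.round(3),s['finger_gap'],s['joint_positions'].round(2)))
if __name__=='__main__':
    cur(); s,R,t=st(); a=sys.argv[1:]
    for i in range(0,len(a),3):
        k=a[i] if a[i] in K else tuple(float(v) for v in a[i].split(','))
        Rt,tt=target(k,float(a[i+1]),float(a[i+2]))
        sh=R.T@(tt-t)/.15; rv=Ro.from_matrix(R.T@Rt).as_rotvec()/np.pi
        print(a[i:i+3],'TCP',tt.round(3),'rows>=%.1f'%max(np.linalg.norm(sh)*150/41.7,np.linalg.norm(rv)*180/7.16),'[%s]'%', '.join('%.3f'%v for v in [*sh,*rv]))
E
python3 plan.py a -28 100 a -28 30
python3 - <<'E'
from geo import *
p=np.load('p.npy')
for k in K: print(k,P(p,(*K[k],.05)).round(3))
def ray(n,u,v,z):
    c=C[n]; d=c['R'].T@np.array([(u-c['cx'])/c['fx'],(v-c['cy'])/c['fy'],1]); o=-c['R'].T@c['t']; return (o+d*(z-o[2])/d[2]).round(3)
print('bottle top',ray('top',391,139,.15),'jar',ray('top',396,199,.07),'mug',ray('top',183,206,.09))
E
```

```text
t 0.20 panel xyz [-176.7  678.5  200.2] psi 58.15 tilt 25.03 | F [-1.4  0.9 -0.3] M [-0.007  0.035  0.021] gap 1.001 | j [-1.25  0.54 -0.    1.54  0.    1.07 -0.07]
['a', '-28', '100'] TCP [0.614 0.087 0.209] rows>=15.1 [-2.232, 3.563, -0.036, -0.036, 0.148, 0.456]
['a', '-28', '30'] TCP [0.643 0.094 0.145] rows>=15.5 [-2.120, 3.726, 0.387, -0.036, 0.148, 0.456]
a [[0.641 0.093 0.151]]
b [[ 0.682 -0.102  0.151]]
c [[ 0.594 -0.121  0.109]]
d [[0.552 0.074 0.109]]
bottle top [ 0.721 -0.259  0.15 ] jar [ 0.596 -0.29   0.07 ] mug [0.56  0.223 0.09 ]
```

Request:
arm_command --motion '[[[-0.6, 0.98, -0.05, -0.01, 0.04, 0.12], [-0.6, 0.98, -0.05, -0.01, 0.04, 0.12], [-0.6, 0.98, -0.05, -0.01, 0.04, 0.12], [-0.6, 0.98, -0.05, -0.01, 0.04, 0.12], [-0.6, 0.98, -0.05, -0.01, 0.04, 0.12]]]' --gripper 55 --squeeze 80

```text
time: 0.62
tool_pos: [0.3544, 0.4539, 0.2113]
tool_rot: [3.13, -0.128, 0.793]
wrist_force: [0.8, -1.5, 0.7]
finger_gap: 0.551
```

```bash
python3 plan.py a -28 100
```

```text
t 0.62 panel xyz [-107.1  512.2  176.7] psi 34.13 tilt 18.84 | F [ 0.7 -1.6  0.4] M [-0.126  0.152 -0.023] gap 0.551 | j [-1.12  0.33  0.13  1.86 -0.01  0.84 -0.2 ]
['a', '-28', '100'] TCP [0.614 0.087 0.209] rows>=10.8 [-0.524, 2.948, -0.017, -0.025, 0.107, 0.333]
```

Request:
arm_command --motion '[[[-0.18, 1.0, -0.02, -0.01, 0.04, 0.11], [-0.18, 1.0, -0.02, -0.01, 0.04, 0.11], [-0.18, 1.0, -0.02, -0.01, 0.04, 0.11], [-0.18, 1.0, -0.02, -0.01, 0.04, 0.11], [-0.18, 1.0, -0.02, -0.01, 0.04, 0.11]]]'

```text
time: 1.03
tool_pos: [0.4414, 0.3317, 0.2118]
tool_rot: [-3.115, -0.252, 0.442]
wrist_force: [0.6, -0.2, 0.6]
finger_gap: 0.552
```

```bash
python3 plan.py a -28 100
```

```text
t 1.03 panel xyz [-53.9 374.3 152.3] psi 13.02 tilt 12.22 | F [ 0.8 -0.3  0.4] M [-0.1    0.218  0.01 ] gap 0.552 | j [-0.99  0.22  0.26  2.03 -0.01  0.65 -0.29]
['a', '-28', '100'] TCP [0.614 0.087 0.209] rows>=7.2 [0.328, 1.966, 0.053, -0.018, 0.067, 0.224]
```

Request:
arm_command --motion '[[[0.17, 1.0, 0.02, -0.01, 0.03, 0.11], [0.17, 1.0, 0.02, -0.01, 0.03, 0.11], [0.17, 1.0, 0.02, -0.01, 0.03, 0.11], [0.17, 1.0, 0.02, -0.01, 0.03, 0.11], [0.17, 1.0, 0.02, -0.01, 0.03, 0.11]]]'

```text
time: 1.45
tool_pos: [0.5303, 0.209, 0.2114]
tool_rot: [-3.041, -0.326, 0.076]
wrist_force: [0.7, -0.1, 0.2]
finger_gap: 0.551
```

```bash
python3 plan.py a -28 100
```

```text
t 1.45 panel xyz [  0.7 235.9 126.2] psi -7.33 tilt 6.61 | F [ 0.7 -0.3 -0.1] M [-0.086  0.332  0.019] gap 0.551 | j [-0.8   0.21  0.37  2.08 -0.11  0.53 -0.27]
['a', '-28', '100'] TCP [0.614 0.087 0.209] rows>=3.5 [0.463, 0.864, 0.089, -0.008, 0.036, 0.114]
```

Request:
arm_command --motion '[[[0.463, 0.864, 0.089, -0.008, 0.036, 0.114], [0.463, 0.864, 0.089, -0.008, 0.036, 0.114], [0.463, 0.864, 0.089, -0.008, 0.036, 0.114], [0.463, 0.864, 0.089, -0.008, 0.036, 0.114], [0.463, 0.864, 0.089, -0.008, 0.036, 0.114], [0.463, 0.864, 0.089, -0.008, 0.036, 0.114], [0.463, 0.864, 0.089, -0.008, 0.036, 0.114]]]'

```text
time: 2.03
tool_pos: [0.6114, 0.0953, 0.2078]
tool_rot: [-2.927, -0.379, -0.31]
wrist_force: [0.0, -0.6, -0.5]
finger_gap: 0.551
```

```bash
cat > snap.py <<'E'
import sys,cv2,numpy as np
from cell import cams
t=sys.argv[1]
for n,(x0,x1,y0,y1),f in(("top",(210,350,110,240),4.4),("scene",(200,360,150,300),4)):
    im=cams.camera(n)["image"][:,:,::-1]; cv2.imwrite(f"pics/{n}{t}.png",im)
    cv2.imwrite(f"pics/{n}{t}z.png",np.clip(cv2.resize(im[y0:y1,x0:x1],None,fx=f,fy=f,interpolation=cv2.INTER_CUBIC)*1.6,0,255).astype(np.uint8))
E
python3 snap.py 1; python3 plan.py a -28 30
```

```text
t 2.13 panel xyz [ 48.7 108.7  99.6] psi -27.47 tilt 0.35 | F [-0.1 -0.   0. ] M [ 0.001  0.449 -0.036] gap 0.547 | j [-0.57  0.28  0.4   2.05 -0.29  0.41 -0.23]
['a', '-28', '30'] TCP [0.643 0.094 0.145] rows>=1.7 [0.037, 0.050, 0.464, -0.001, 0.002, 0.003]
```

View pics/scene1z.png

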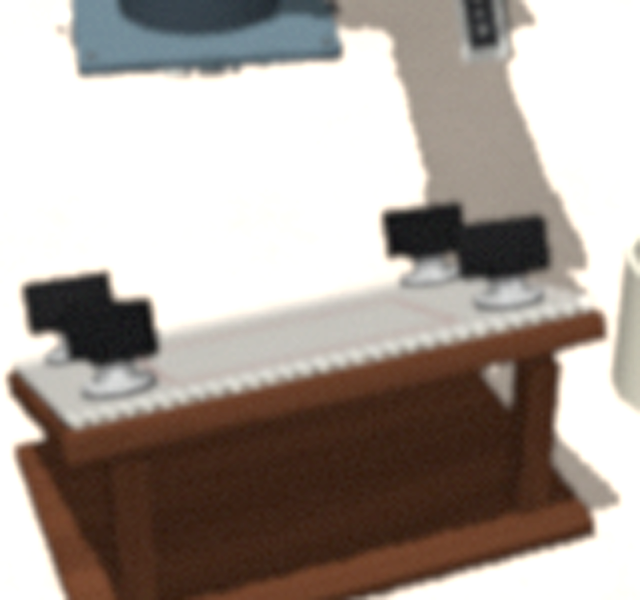

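View pics/top1z.png

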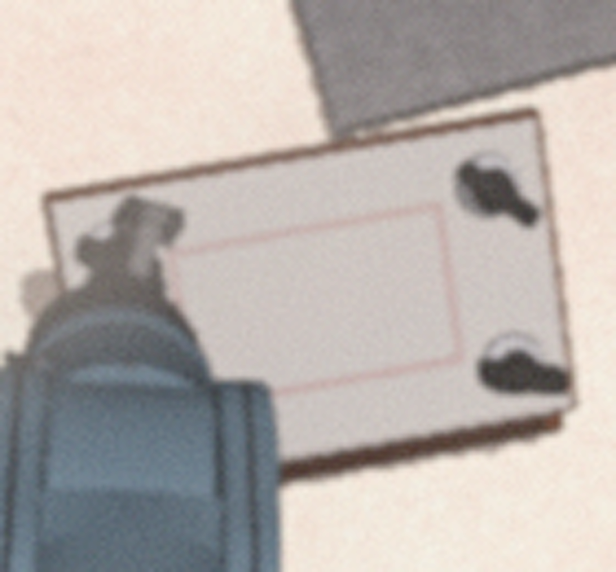

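View pics/scene1.png

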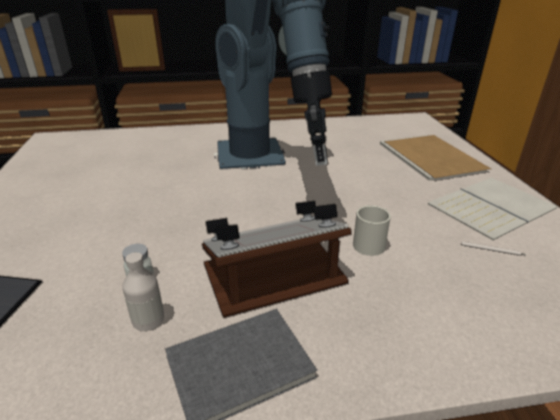

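```bash
python3 - <<'E'
from geo import *
from cell import sense
s=sense(); t=np.array(s['tool_pos']); R=Ro.from_euler('xyz',s['tool_rot']).as_matrix()
for d in(-.062,-.008,0,.011): print(d,[proj(n,t+R[:,2]*d).round(1) for n in C])
print(R.round(2))
import cv2
a=cv2.imread('pics/scene1.png')[60:240,250:370]; cv2.imwrite('pics/s1g.png',np.clip(cv2.resize(a,None,fx=3.3,fy=3.3,interpolation=cv2.INTER_CUBIC)*1.6,0,255).astype(np.uint8))
E
```

```text
-0.062 [array([[319.9, 148.2]]), array([[234.7, 181.4]])]
-0.008 [array([[323.7, 175.6]]), array([[234.2, 176.1]])]
0 [array([[324.3, 179.6]]), array([[234.2, 175.4]])]
0.011 [array([[325. , 185.1]]), array([[234.1, 174.4]])]
[[ 0.88 -0.22  0.41]
 [-0.28 -0.95  0.09]
 [ 0.37 -0.2  -0.91]]
```

View pics/s1g.png

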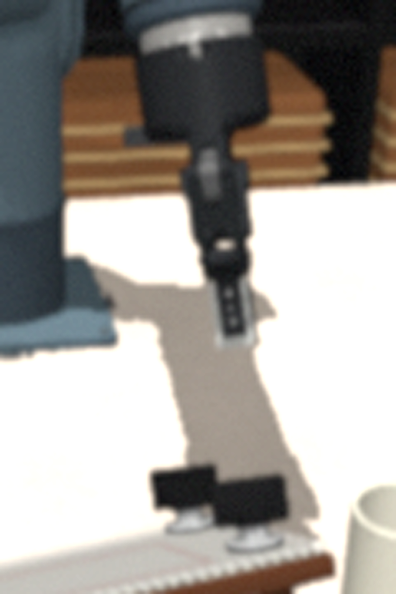

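```bash
python3 - <<'E'
from geo import *
from cell import sense
s=sense(); t=np.array(s['tool_pos']); R=Ro.from_euler('xyz',s['tool_rot']).as_matrix()
for x in(.023,.037,-.023,-.037):
  for d in(-.03,.005,): print(x,d,[proj(n,t+R[:,2]*d+R[:,0]*x).round(1) for n in C])
import cv2
a=cv2.imread('pics/top1.png')[110:240,200:300]; cv2.imwrite('pics/t1g.png',np.clip(cv2.resize(a,None,fx=4.5,fy=4.5,interpolation=cv2.INTER_CUBIC)*2,0,255).astype(np.uint8))
E
```

```text
0.023 -0.03 [array([[321.7, 165.2]]), array([[237.7, 167.8]])]
0.023 0.005 [array([[324.3, 183.3]]), array([[237.3, 164.8]])]
0.037 -0.03 [array([[321.5, 165.7]]), array([[239.7, 161.4]])]
0.037 0.005 [array([[324. , 184.1]]), array([[239.2, 158.7]])]
-0.023 -0.03 [array([[322.6, 163.8]]), array([[231.2, 188.5]])]
-0.023 0.005 [array([[325. , 180.9]]), array([[231. , 184.9]])]
-0.037 -0.03 [array([[322.8, 163.4]]), array([[229.3, 194.7]])]
-0.037 0.005 [array([[325.2, 180.3]]), array([[229.2, 190.9]])]
```

View pics/t1g.png

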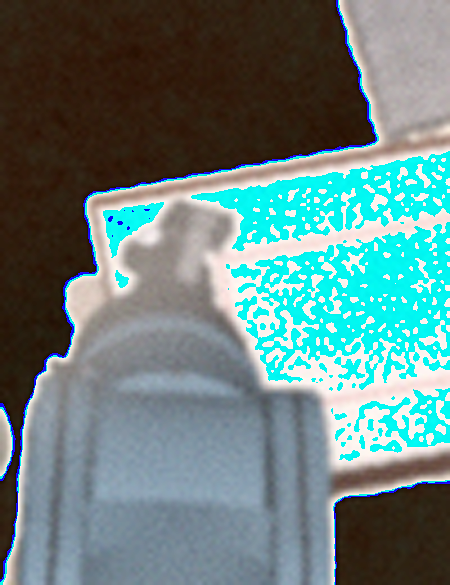

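```bash
python3 - <<'E'
from geo import *
import cv2
t=np.array([.2473,.6004,.2027]);R=Ro.from_euler('xyz',[3.1415,.0018,1.18]).as_matrix()
for x in(.0425,.057,-.0425,-.057):
  for d in(-.03,-.002,): print(x,d,[proj(n,t+R[:,2]*d+R[:,0]*x).round(1) for n in C])
a=cv2.imread('pics/scene0.png')[0:120,420:540]; cv2.imwrite('pics/s0g.png',np.clip(cv2.resize(a,None,fx=5,fy=5,interpolation=cv2.INTER_CUBIC)*2.,0,255).astype(np.uint8))
E
```

```text
0.0425 -0.03 [array([[481.1, 102. ]]), array([[-52.1, 338. ]])]
0.0425 -0.002 [array([[478.5, 111.6]]), array([[-42.8, 336.5]])]
0.057 -0.03 [array([[486.6, 102.3]]), array([[-58.6, 335. ]])]
0.057 -0.002 [array([[484., 112.]]), array([[-49.2, 333.5]])]
-0.0425 -0.03 [array([[449.4,  99.7]]), array([[-13.6, 356.2]])]
-0.0425 -0.002 [array([[447.3, 109.3]]), array([[ -5.4, 354.1]])]
-0.057 -0.03 [array([[444.1,  99.4]]), array([[ -7. , 359.3]])]
-0.057 -0.002 [array([[442.1, 108.9]]), array([[  1. , 357.1]])]
```

View pics/s0g.png

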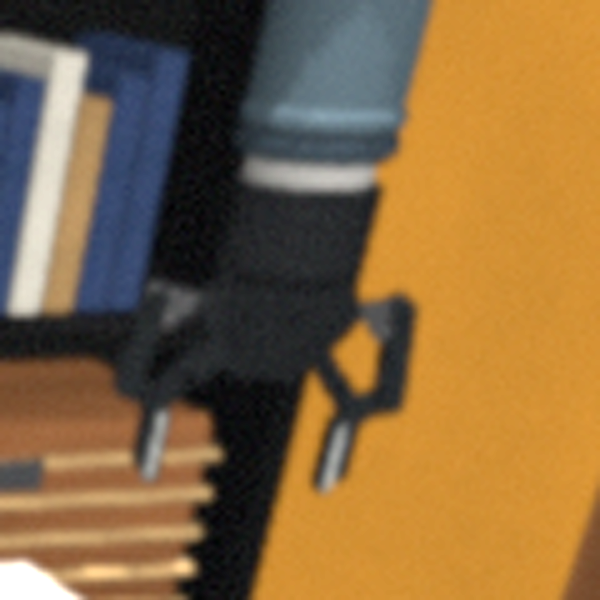

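```bash
python3 - <<'E'
from geo import *
import cv2
for X in([0,0,0],[.1,0,0],[0,.1,0],[0,-.1,0],[0,0,.3]): print(X,[proj(n,X).round(1) for n in C])
for n,(x0,x1,y0,y1) in dict(scene=(190,310,60,180),top=(200,340,370,420)).items():
    a=cv2.imread(f'pics/{n}0.png')[y0:y1,x0:x1]; cv2.imwrite(f'pics/base_{n}.png',np.clip(cv2.resize(a,None,fx=5,fy=5,interpolation=cv2.INTER_CUBIC)*2.,0,255).astype(np.uint8))
E
```

```text
[0, 0, 0] [array([[249.5, 153.8]]), array([[270.4, 448. ]])]
[0.1, 0, 0] [array([[252.5, 166.3]]), array([[271.5, 403.5]])]
[0, 0.1, 0] [array([[278.1, 152.1]]), array([[228.1, 447.2]])]
[0, -0.1, 0] [array([[220.3, 155.6]]), array([[312.5, 448.9]])]
[0, 0, 0.3] [array([[246.1,  63.9]]), array([[271.9, 506.8]])]
```

View pics/base_scene.png

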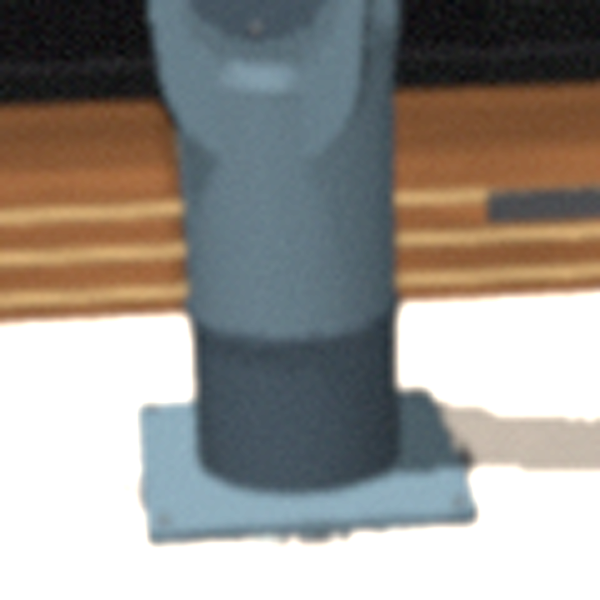

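View pics/base_top.png

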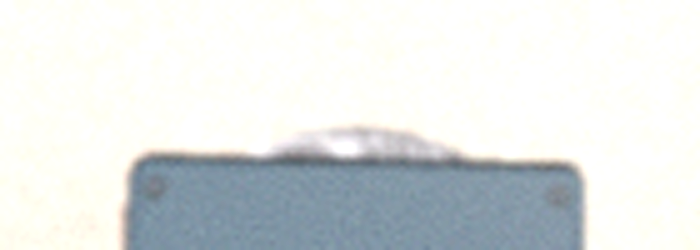

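```bash
python3 - <<'E'
from geo import *
from cell import sense
def line(n,u,v):
    c=C[n]; d=c['R'].T@np.array([(u-c['cx'])/c['fx'],(v-c['cy'])/c['fy'],1]); return -c['R'].T@c['t'],d/np.linalg.norm(d)
def tri(a,b):
    (o1,d1),(o2,d2)=line('scene',*a),line('top',*b)
    A=np.c_[d1,-d2]; s=np.linalg.lstsq(A,o2-o1,rcond=None)[0]; p,q=o1+d1*s[0],o2+d2*s[1]; return ((p+q)/2).round(4),np.linalg.norm(p-q).round(4)
print('finger tip',tri((321.5,164.5),(243.5,161)))
s=sense(); t=np.array(s['tool_pos']); R=Ro.from_euler('xyz',s['tool_rot']).as_matrix()
print('pred',(t+R[:,2]*.005+R[:,0]*.03).round(4), s['time'],t)
# bottle, jar tops
print([line(n,0,0)[0].round(3) for n in C])
for X in([.721,-.259,.15],[.596,-.29,.07],[.56,.223,.09],[.56,.223,0],[.721,-.259,0]): print(proj('scene',X).round(1))
E
```

```text
finger tip (array([0.6329, 0.0783, 0.2519]), np.float64(0.0076))
pred [0.6398 0.0878 0.2145] 2.1333 [0.61125217 0.09584434 0.20790601]
[array([ 1.31 , -0.107,  0.585]), array([0.383, 0.021, 1.2  ])]
[[136.  253.8]]
[[135.6 249. ]]
[[370.  211.5]]
[[365.5 243.5]]
[[150.1 316.6]]
```

Request:
arm_command --motion '[[[0.037, 0.05, 0.25, 0, 0, 0], [0.037, 0.05, 0.4, 0, 0, 0], [0.037, 0.05, 0.4, 0, 0, 0], [0.037, 0.05, 0.4, 0, 0, 0]]]'

```text
time: 2.47
tool_pos: [0.6386, 0.0915, 0.1532]
tool_rot: [-2.928, -0.378, -0.31]
wrist_force: [-0.1, -0.3, 0.4]
finger_gap: 0.546
```

```bash
python3 plan.py a -28 30; python3 snap.py 2; python3 plan.py
```

```text
t 2.47 panel xyz [49.  98.8 39.1] psi -27.55 tilt 0.38 | F [ 0.1 -0.3  0.4] M [ 0.015  0.387 -0.03 ] gap 0.546 | j [-0.45  0.4   0.3   2.03 -0.41  0.32 -0.1 ]
['a', '-28', '30'] TCP [0.643 0.094 0.145] rows>=0.2 [0.003, -0.010, 0.061, -0.001, 0.002, 0.003]
t 2.57 panel xyz [50.9 98.3 40.6] psi -27.57 tilt 0.25 | F [ 0.4 -0.8 -0.3] M [-0.009  0.418 -0.02 ] gap 0.545 | j [-0.45  0.4   0.3   2.03 -0.41  0.32 -0.1 ]
```

View pics/scene2z.png

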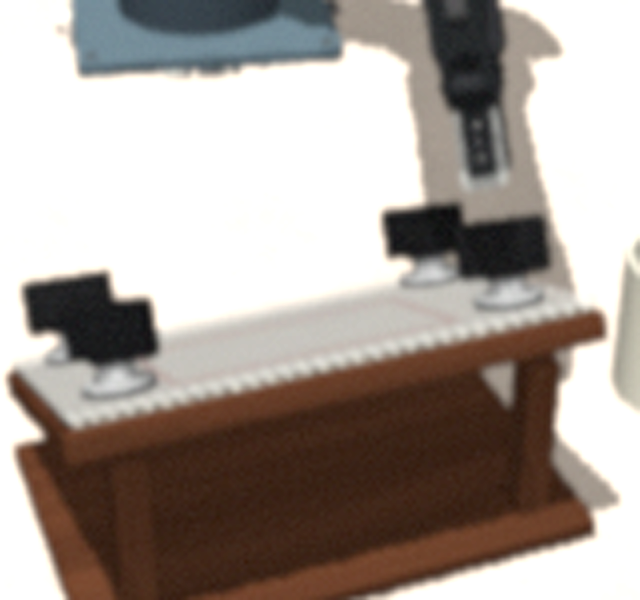

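View pics/top2z.png

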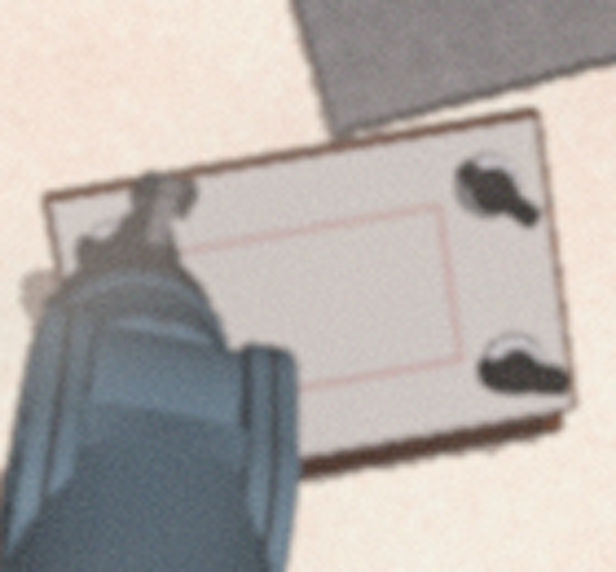

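```bash
cat >> geo.py <<'E'
def line(n,u,v):
    c=C[n]; d=c['R'].T@np.array([(u-c['cx'])/c['fx'],(v-c['cy'])/c['fy'],1]); return -c['R'].T@c['t'],d/np.linalg.norm(d)
def tri(a,b):
    (o1,d1),(o2,d2)=line('scene',*a),line('top',*b)
    s=np.linalg.lstsq(np.c_[d1,-d2],o2-o1,rcond=None)[0]; p,q=o1+d1*s[0],o2+d2*s[1]; return (p+q)/2,np.linalg.norm(p-q).round(4)
E
python3 - <<'E'
from geo import *
p=np.load('p.npy')
for b in((248.6,156.6),(250,152),(247,160)):
    X,e=tri((320.75,196.5),b); print(X.round(4),e,'panel mm above sheet',((X-p[:3])@Rp(p[3])*1000-[0,0,22]).round(1))
import cv2
a=cv2.imread('pics/top2.png')[135:195,210:290]; cv2.imwrite('pics/t2g.png',np.clip(cv2.resize(a,None,fx=9,fy=9,interpolation=cv2.INTER_CUBIC)*1.7,0,255).astype(np.uint8))
E
```

```text
[0.6578 0.0721 0.1976] 0.0108 panel mm above sheet [81.1 75.9 65.2]
[0.6668 0.0694 0.203 ] 0.0112 panel mm above sheet [90.8 71.3 66.5]
[0.6509 0.0748 0.1935] 0.0093 panel mm above sheet [73.8 79.9 64.1]
```

View pics/t2g.png

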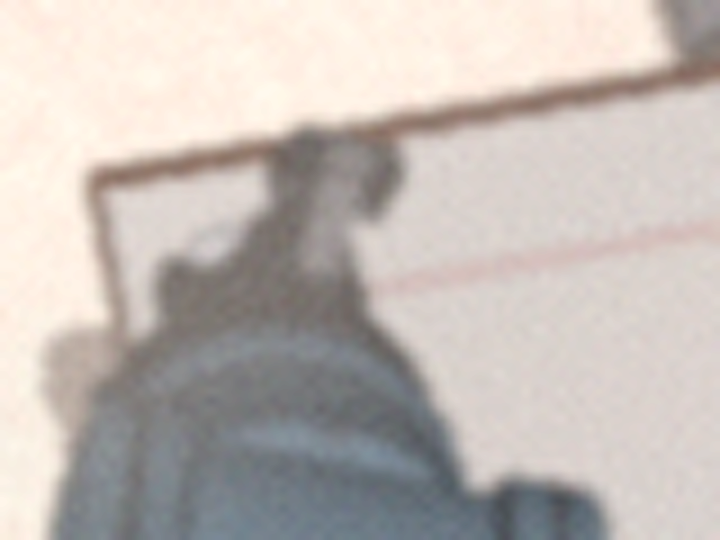

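Request:
arm_command --motion '[[[0, 0, 0, 0, 0, 0], [0, 0, 0, 0, 0, 0], [0, 0, 0, 0, 0, 0], [0, 0, 0, 0, 0, 0], [0, 0, 0, 0, 0, 0], [0, 0, 0, 0, 0, 0]]]' --gripper 0 --squeeze 20

```text
time: 3.07
tool_pos: [0.6397, 0.0904, 0.1544]
tool_rot: [-2.927, -0.38, -0.312]
wrist_force: [-1.2, 0.5, 0.5]
finger_gap: 0.002
```

```bash
python3 snap.py 3; python3 plan.py
```

```text
t 3.17 panel xyz [50.3 97.4 39.7] psi -27.63 tilt 0.24 | F [ 0.3 -1.   0.2] M [-0.003  0.486  0.022] gap -0.003 | j [-0.45  0.4   0.3   2.03 -0.41  0.31 -0.1 ]
```

View pics/scene3z.png

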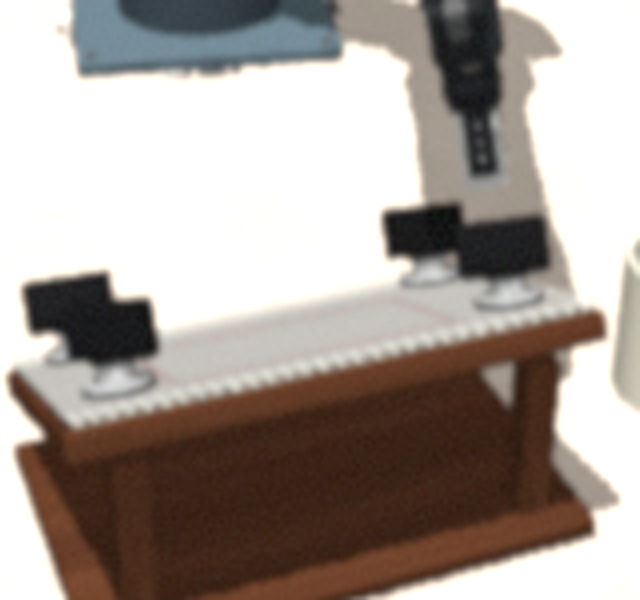

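View pics/top3z.png

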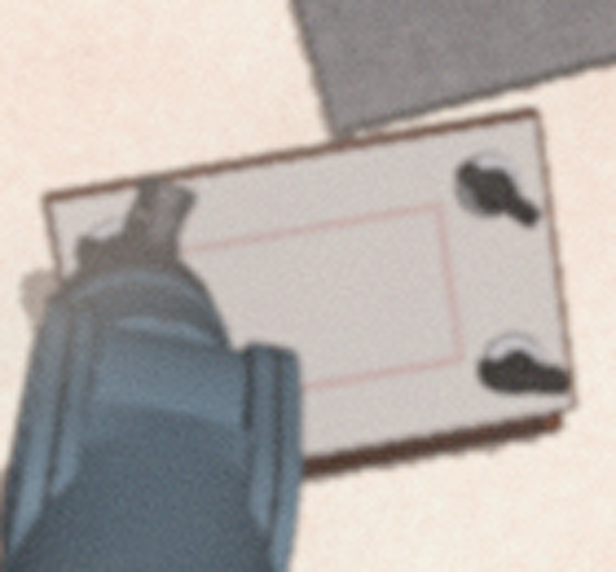

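```bash
python3 - <<'E'
from geo import *
from cell import sense
p=np.load('p.npy')
s=sense(); t=np.array(s['tool_pos']); R=Ro.from_euler('xyz',s['tool_rot']).as_matrix()
tip=t+R[:,2]*.011
print('nominal tip px',[proj(n,tip).round(1) for n in C], 'world',tip.round(3))
for b in((248.2,152),(247,156),(246,160)):
    X,e=tri((321.2,195),b); print(X.round(4),e,'panel',((X-p[:3])@Rp(p[3])*1000-[0,0,22]).round(1),'in tool',(R.T@(X-t)*1000).round(1))
import cv2
for n,(x0,x1,y0,y1),f in(("top",(220,280,135,190),10),("scene",(295,350,150,225),8)):
    a=cv2.imread(f'pics/{n}3.png')[y0:y1,x0:x1]; cv2.imwrite(f'pics/{n}3q.png',np.clip(cv2.resize(a,None,fx=f,fy=f,interpolation=cv2.INTER_CUBIC)*1.5,0,255).astype(np.uint8))
E
```

```text
nominal tip px [array([[324.3, 215.9]]), array([[238.6, 167.6]])] world [0.644 0.091 0.144]
[0.6656 0.0718 0.2054] 0.0084 panel [91.3 73.9 69. ] in tool [ 47.2   1.7 -37.5]
[0.6578 0.0742 0.2008] 0.0081 panel [82.9 77.9 67.8] in tool [ 37.9   2.1 -36.3]
[0.65   0.0764 0.1962] 0.0082 panel [74.4 81.6 66.7] in tool [ 28.7   2.8 -35.1]
```

View pics/top3q.png

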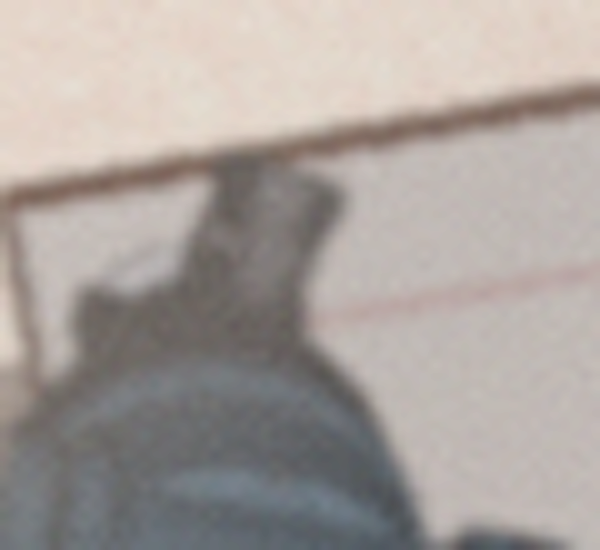

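View pics/scene3q.png

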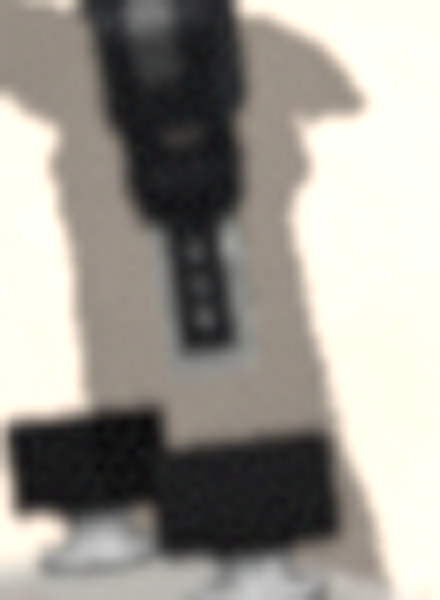

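```bash
sed -i 's/\*\.008/*TOFF/g; s/^p=np.load/TOFF=.048\np=np.load/' plan.py; python3 plan.py a -28 50 a -28 30
```

```text
t 3.17 panel xyz [50.3 97.3 79.7] psi -27.63 tilt 0.24 | F [ 0.3 -1.   0.2] M [-0.003  0.486  0.022] gap -0.003 | j [-0.45  0.4   0.3   2.03 -0.41  0.31 -0.1 ]
['a', '-28', '50'] TCP [0.651 0.095 0.127] rows>=0.7 [-0.009, -0.014, 0.198, -0.001, 0.001, 0.002]
['a', '-28', '30'] TCP [0.66  0.097 0.109] rows>=1.2 [-0.008, -0.013, 0.331, -0.001, 0.001, 0.002]
```

Request:
arm_command --motion '[[[0, 0, 0, 0, 0, 0], [-0.009, -0.014, 0.1, 0, 0, 0], [-0.009, -0.014, 0.2, 0, 0, 0], [-0.009, -0.014, 0.25, 0, 0, 0], [-0.009, -0.014, 0.25, 0, 0, 0]]]' --gripper 50 --squeeze 80

```text
time: 3.58
tool_pos: [0.6538, 0.0961, 0.1184]
tool_rot: [-2.928, -0.378, -0.312]
wrist_force: [-0.3, 0.4, 0.2]
finger_gap: 0.497
```

```bash
python3 snap.py 4; python3 plan.py a -28 30
```

```text
t 3.68 panel xyz [49.8 99.6 42.2] psi -27.65 tilt 0.24 | F [ 0.6 -0.3  0.3] M [-0.051  0.437  0.03 ] gap 0.502 | j [-0.4   0.48  0.24  2.01 -0.46  0.26 -0.07]
['a', '-28', '30'] TCP [0.66  0.097 0.109] rows>=0.3 [0.001, -0.002, 0.081, -0.001, 0.001, 0.002]
```

View pics/scene4z.png

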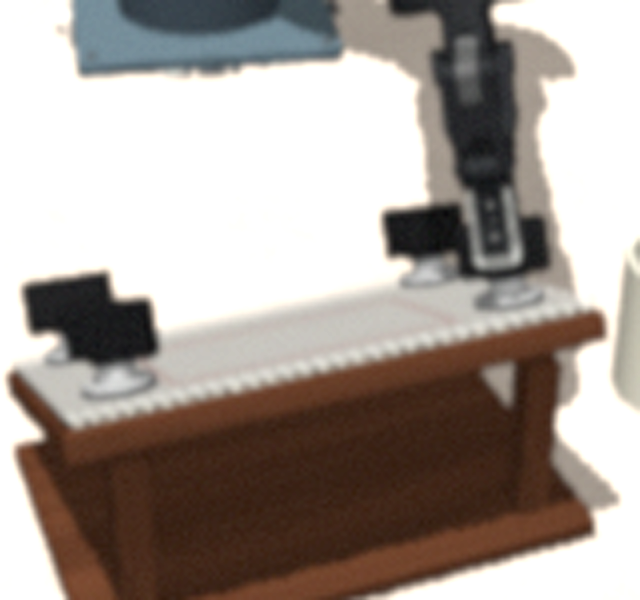

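Request:
arm_command --motion '[[[0, 0, 0.06, 0, 0, 0], [0, 0, 0.06, 0, 0, 0], [0, 0, 0.06, 0, 0, 0]]]'

```text
time: 3.93
tool_pos: [0.658, 0.097, 0.1118]
tool_rot: [-2.927, -0.38, -0.312]
wrist_force: [0.0, 0.3, -0.2]
finger_gap: 0.498
```

Request:
arm_command --motion '[[[0, 0, 0, 0, 0, 0], [0, 0, 0, 0, 0, 0], [0, 0, 0, 0, 0, 0], [0, 0, 0, 0, 0, 0], [0, 0, 0, 0, 0, 0]]]' --gripper 0

```text
time: 4.35
tool_pos: [0.6586, 0.0968, 0.1131]
tool_rot: [-2.926, -0.382, -0.313]
wrist_force: [-4.3, -1.0, 7.8]
finger_gap: 0.125
```

```bash
python3 plan.py a -28 30;python3 snap.py 5
```

```text
t 4.35 panel xyz [50.8 99.7 34. ] psi -27.66 tilt 0.20 | F [-0.7 -0.1  9. ] M [-0.05   0.525 -0.011] gap 0.125 | j [-0.39  0.5   0.23  2.   -0.47  0.24 -0.06]
['a', '-28', '30'] TCP [0.66  0.097 0.109] rows>=0.1 [-0.005, 0.002, 0.027, -0.001, 0.001, 0.002]
```

View pics/scene5z.png

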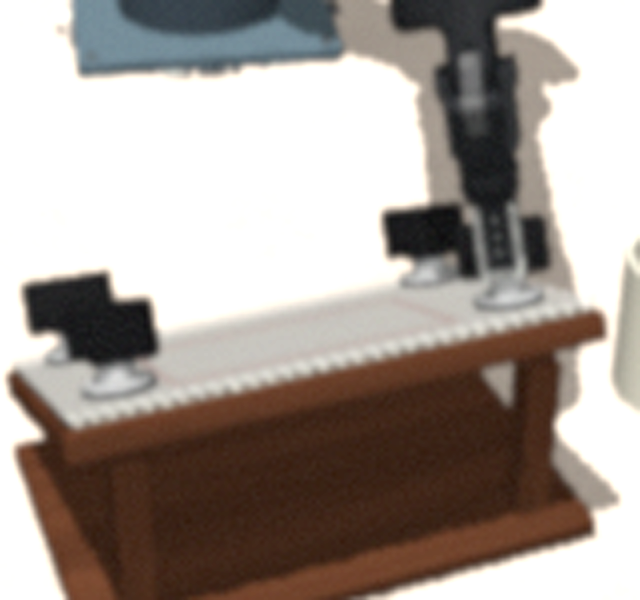

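Request:
arm_command --motion '[[[0, 0, 0, 0, 0, 0.333], [0, 0, 0, 0, 0, 0.333], [0, 0, 0, 0, 0, 0.333], [0, 0, 0, 0, 0, 0.333], [0, 0, 0, 0, 0, 0.333], [0, 0, 0, 0, 0, 0.333], [0, 0, 0, 0, 0, 0.333], [0, 0, 0, 0, 0, 0.333], [0, 0, 0, 0, 0, 0.333], [0, 0, 0, 0, 0, 0.333], [0, 0, 0, 0, 0, 0.333]]]'

```text
time: 5.37
tool_pos: [0.6583, 0.0974, 0.113]
tool_rot: [-2.706, -0.014, -1.32]
wrist_force: [-5.3, 0.1, 8.9]
finger_gap: 0.13
```

```bash
python3 plan.py a -88 90
```

```text
t 5.37 panel xyz [ 50.6 100.2  34. ] psi -87.59 tilt 0.25 | F [-0.9  1.2 10.2] M [ 0.17   0.615 -0.005] gap 0.130 | j [-0.57  0.53  0.46  2.01 -0.86  0.3  -0.75]
['a', '-88', '90'] TCP [0.635 0.092 0.163] rows>=1.3 [0.001, 0.004, -0.373, 0.000, 0.001, 0.002]
```

Request:
arm_command --motion '[[[0, 0, 0, 0, 0, 0], [0, 0, 0, 0, 0, 0], [0, 0, -0.2, 0, 0, 0], [0, 0, -0.37, 0, 0, 0], [0, 0, -0.37, 0, 0, 0]]]' --gripper 50

```text
time: 5.78
tool_pos: [0.636, 0.0914, 0.1658]
tool_rot: [-2.704, -0.014, -1.321]
wrist_force: [1.2, -0.3, 0.2]
finger_gap: 0.502
```

```bash
python3 plan.py 0,0 -54 88 c -20 88;python3 snap.py 6
```

```text
t 5.78 panel xyz [51.9 99.1 91.6] psi -87.63 tilt 0.23 | F [ 1.1 -0.5 -0.3] M [-0.054  0.36  -0.014] gap 0.502 | j [-0.71  0.42  0.62  2.05 -0.74  0.39 -0.86]
['0,0', '-54', '88'] TCP [ 0.612 -0.015  0.141] rows>=4.7 [0.647, 0.374, 0.021, -0.001, 0.001, -0.187]
['c', '-20', '88'] TCP [ 0.589 -0.122  0.119] rows>=9.4 [1.300, 0.735, 0.018, -0.001, 0.001, -0.376]
```

View pics/scene6z.png

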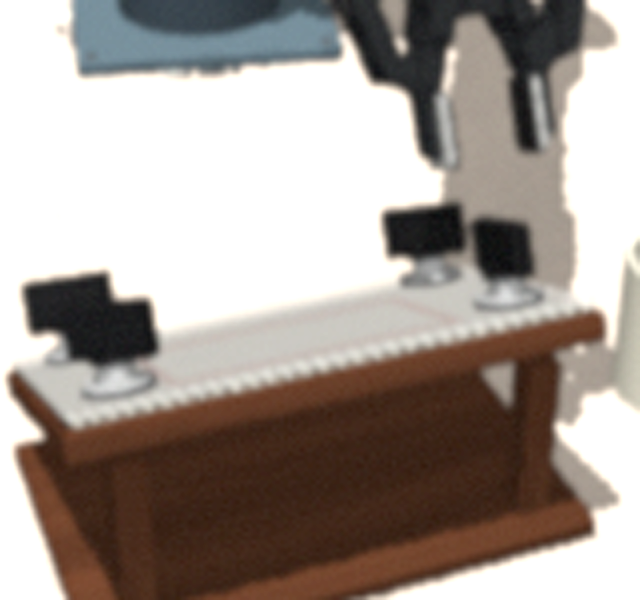

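Request:
arm_command --motion '[[[0.99, 0.56, 0.02, 0, 0, -0.376], [0.99, 0.56, 0.02, 0, 0, -0.376], [0.99, 0.56, 0.02, 0, 0, -0.376], [0.99, 0.56, 0.02, 0, 0, -0.376], [0.99, 0.56, 0.02, 0, 0, -0.376], [0.99, 0.56, 0.02, 0, 0, -0.376], [0.99, 0.56, 0.02, 0, 0, -0.376], [0.99, 0.56, 0.02, 0, 0, -0.376], [0.99, 0.56, 0.02, 0, 0, -0.376], [0.99, 0.56, 0.02, 0, 0, -0.376]]]'

```text
time: 6.72
tool_pos: [0.5993, -0.0709, 0.1252]
tool_rot: [-2.967, -0.398, -0.207]
wrist_force: [-0.8, 0.0, -0.6]
finger_gap: 0.501
```

```bash
python3 plan.py  c -20 70 c -20 34
```

```text
t 6.72 panel xyz [-28.2 -52.   84.4] psi -21.94 tilt 0.33 | F [-1.   0.2 -0.2] M [-0.017  0.43  -0.028] gap 0.501 | j [ 0.09  0.4   0.05  2.11 -0.64  0.28  0.55]
['c', '-20', '70'] TCP [ 0.596 -0.121  0.103] rows>=1.3 [-0.013, 0.352, 0.095, -0.001, 0.002, -0.011]
['c', '-20', '34'] TCP [ 0.611 -0.118  0.07 ] rows>=1.8 [-0.012, 0.353, 0.335, -0.001, 0.002, -0.011]
```

Request:
arm_command --motion '[[[-0.013, 0.352, 0.08, 0, 0, -0.011], [-0.013, 0.352, 0.08, 0, 0, -0.011], [-0.013, 0.352, 0.08, 0, 0, -0.011], [-0.013, 0.352, 0.2, 0, 0, -0.011], [-0.013, 0.352, 0.335, 0, 0, -0.011], [-0.013, 0.352, 0.335, 0, 0, -0.011], [-0.013, 0.352, 0.335, 0, 0, -0.011]]]'

```text
time: 7.3
tool_pos: [0.6103, -0.1164, 0.0702]
tool_rot: [-2.977, -0.401, -0.176]
wrist_force: [-0.1, 0.2, 0.4]
finger_gap: 0.499
```

```bash
python3 plan.py  c -20 34;python3 snap.py 7
```

```text
t 7.30 panel xyz [-50.4 -98.8  34. ] psi -20.30 tilt 0.43 | F [0.1 0.2 0.4] M [ 0.015  0.484 -0.025] gap 0.499 | j [ 0.3   0.53 -0.09  2.07 -0.74  0.2   0.79]
['c', '-20', '34'] TCP [ 0.611 -0.118  0.07 ] rows>=0.1 [0.007, 0.008, -0.000, -0.001, 0.002, -0.002]
```

View pics/scene7z.png

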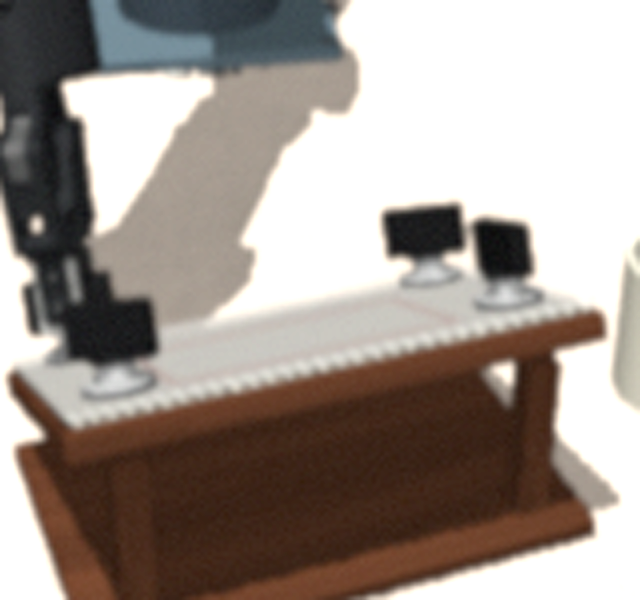

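Request:
arm_command --motion '[[[0, 0, 0, 0, 0, 0], [0, 0, 0, 0, 0, 0], [0, 0, 0, 0, 0, 0], [0, 0, 0, 0, 0, 0], [0, 0, 0, 0, 0, 0]]]' --gripper 0

```text
time: 7.82
tool_pos: [0.6113, -0.1178, 0.0725]
tool_rot: [-2.979, -0.406, -0.176]
wrist_force: [-3.2, -1.0, 5.9]
finger_gap: 0.124
```

```bash
python3 plan.py  c -20 34
```

```text
t 7.82 panel xyz [ -48.9 -100.3   35.7] psi -20.25 tilt 0.18 | F [-0.5 -0.3  6.8] M [0.139 0.495 0.063] gap 0.124 | j [ 0.3   0.53 -0.09  2.07 -0.74  0.2   0.79]
['c', '-20', '34'] TCP [ 0.611 -0.118  0.07 ] rows>=0.0 [-0.007, 0.002, 0.012, -0.001, 0.001, -0.001]
```

Gripped. Turn c 60°.

Request:
arm_command --motion '[[[0, 0, 0, 0, 0, 0.333], [0, 0, 0, 0, 0, 0.333], [0, 0, 0, 0, 0, 0.333], [0, 0, 0, 0, 0, 0.333], [0, 0, 0, 0, 0, 0.333], [0, 0, 0, 0, 0, 0.333], [0, 0, 0, 0, 0, 0.333], [0, 0, 0, 0, 0, 0.333], [0, 0, 0, 0, 0, 0.333], [0, 0, 0, 0, 0, 0.333], [0, 0, 0, 0, 0, 0.333]]]'

```text
time: 8.73
tool_pos: [0.6111, -0.1175, 0.0723]
tool_rot: [-2.712, -0.068, -1.204]
wrist_force: [-5.0, 0.1, 5.7]
finger_gap: 0.129
```

```bash
python3 plan.py c -80 34
```

```text
t 8.73 panel xyz [ -49.1 -100.    35.7] psi -80.22 tilt 0.22 | F [-2.   1.1  7.2] M [0.185 0.61  0.007] gap 0.129 | j [ 0.1   0.53  0.15  2.08 -1.1   0.29  0.06]
['c', '-80', '34'] TCP [ 0.611 -0.118  0.07 ] rows>=0.0 [0.001, 0.006, 0.011, 0.000, 0.001, -0.001]
```

Request:
arm_command --motion '[[[0, 0, 0, 0, 0, 0], [0, 0, 0, 0, 0, 0], [0, 0, -0.2, 0, 0, 0], [0, 0, -0.37, 0, 0, 0], [0, 0, -0.37, 0, 0, 0]]]' --gripper 50

```text
time: 9.15
tool_pos: [0.5888, -0.1244, 0.1254]
tool_rot: [-2.709, -0.071, -1.206]
wrist_force: [0.9, -0.6, 0.6]
finger_gap: 0.503
```

```bash
python3 plan.py b -46 88 d -38 88; python3 snap.py 8
```

```text
t 9.15 panel xyz [ -47.8 -101.9   93.6] psi -80.26 tilt 0.09 | F [ 0.9 -0.8  0.2] M [-0.078  0.41  -0.017] gap 0.503 | j [ 0.    0.41  0.3   2.11 -0.96  0.38 -0.08]
['b', '-46', '88'] TCP [ 0.677 -0.104  0.162] rows>=4.8 [0.098, -0.644, 0.038, -0.001, -0.000, -0.190]
['d', '-38', '88'] TCP [0.547 0.073 0.119] rows>=5.9 [-1.329, -0.213, 0.038, -0.001, -0.000, -0.235]
```

View pics/scene8z.png

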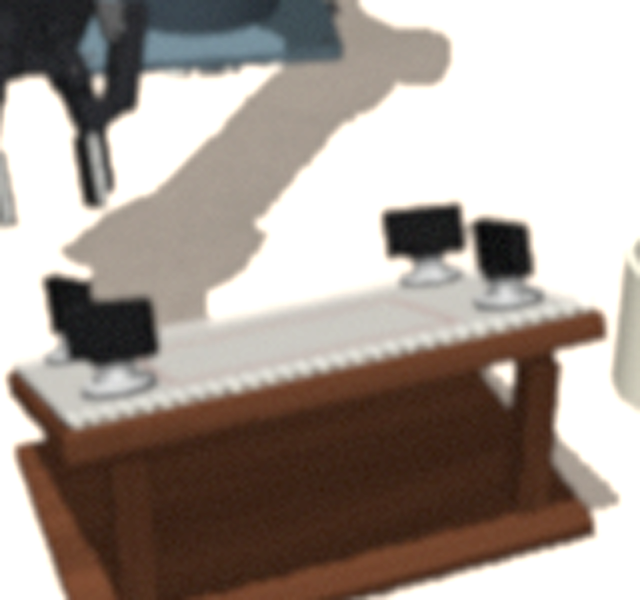

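Request:
arm_command --motion '[[[0.098, -0.644, 0.038, 0, 0, -0.19], [0.098, -0.644, 0.038, 0, 0, -0.19], [0.098, -0.644, 0.038, 0, 0, -0.19], [0.098, -0.644, 0.038, 0, 0, -0.19], [0.098, -0.644, 0.038, 0, 0, -0.19], [0.098, -0.644, 0.038, 0, 0, -0.19], [0.098, -0.644, 0.038, 0, 0, -0.19]]]'

```text
time: 9.83
tool_pos: [0.6766, -0.1013, 0.1566]
tool_rot: [-2.817, -0.291, -0.643]
wrist_force: [-0.4, 0.3, -0.6]
finger_gap: 0.502
```

```bash
python3 plan.py b -46 34
```

```text
t 9.83 panel xyz [ 47.7 -97.9  83.5] psi -46.20 tilt 0.33 | F [-0.5  0.4 -0.4] M [-0.009  0.456  0.041] gap 0.502 | j [-0.05  0.48  0.28  1.9  -0.69  0.47  0.15]
['b', '-46', '34'] TCP [ 0.7   -0.099  0.113] rows>=1.2 [0.024, -0.001, 0.330, -0.000, 0.002, -0.001]
```

Request:
arm_command --motion '[[[0.024, 0, 0.1, 0, 0, 0], [0.024, 0, 0.22, 0, 0, 0], [0.024, 0, 0.33, 0, 0, 0], [0.024, 0, 0.33, 0, 0, 0], [0.024, 0, 0.33, 0, 0, 0]]]'

```text
time: 10.25
tool_pos: [0.6991, -0.0991, 0.1126]
tool_rot: [-2.818, -0.291, -0.642]
wrist_force: [-0.4, 0.5, 0.9]
finger_gap: 0.498
```

```bash
python3 plan.py b -46 34; python3 snap.py 9
```

```text
t 10.25 panel xyz [  49.5 -100.4   34.2] psi -46.15 tilt 0.37 | F [0.1 0.6 0.9] M [-0.023  0.444 -0.051] gap 0.498 | j [-0.01  0.57  0.22  1.86 -0.75  0.41  0.21]
['b', '-46', '34'] TCP [ 0.7   -0.099  0.113] rows>=0.1 [0.002, -0.004, 0.001, 0.000, 0.002, -0.001]
```

View pics/scene9z.png

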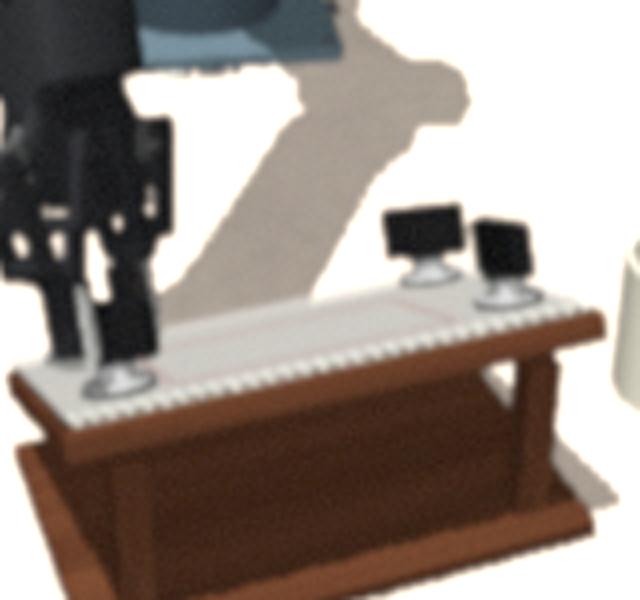

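Request:
arm_command --motion '[[[0, 0, 0, 0, 0, 0], [0, 0, 0, 0, 0, 0], [0, 0, 0, 0, 0, 0], [0, 0, 0, 0, 0, 0], [0, 0, 0, 0, 0, 0]]]' --gripper 0

```text
time: 10.77
tool_pos: [0.6997, -0.099, 0.1149]
tool_rot: [-2.817, -0.294, -0.64]
wrist_force: [-5.6, 0.9, 6.6]
finger_gap: 0.123
```

```bash
python3 plan.py  b -46 34
```

```text
t 10.77 panel xyz [  50.9 -100.5   36. ] psi -46.01 tilt 0.27 | F [-2.   2.   8.3] M [0.376 0.813 0.094] gap 0.123 | j [-0.01  0.57  0.22  1.86 -0.75  0.41  0.21]
['b', '-46', '34'] TCP [ 0.7   -0.099  0.113] rows>=0.1 [-0.005, 0.003, 0.013, -0.001, 0.001, -0.000]
```

Request:
arm_command --motion '[[[0, 0, 0, 0, 0, 0.333], [0, 0, 0, 0, 0, 0.333], [0, 0, 0, 0, 0, 0.333], [0, 0, 0, 0, 0, 0.333], [0, 0, 0, 0, 0, 0.333], [0, 0, 0, 0, 0, 0.333], [0, 0, 0, 0, 0, 0.333], [0, 0, 0, 0, 0, 0.333], [0, 0, 0, 0, 0, 0.333], [0, 0, 0, 0, 0, 0.333], [0, 0, 0, 0, 0, 0.333]]]'

```text
time: 11.68
tool_pos: [0.6994, -0.0985, 0.1147]
tool_rot: [-2.724, 0.121, -1.612]
wrist_force: [-7.3, 1.6, 7.8]
finger_gap: 0.126
```

```bash
python3 plan.py b -106 34
```

```text
t 11.68 panel xyz [ 50.7 -99.9  35.9] psi -105.96 tilt 0.33 | F [-2.9  3.1 10. ] M [ 0.656  1.037 -0.044] gap 0.126 | j [-0.2   0.6   0.47  1.88 -1.    0.5  -0.64]
['b', '-106', '34'] TCP [ 0.7   -0.099  0.113] rows>=0.0 [0.003, 0.003, 0.013, 0.001, 0.001, 0.000]
```

Request:
arm_command --motion '[[[0, 0, 0, 0, 0, 0], [0, 0, 0, 0, 0, 0], [0, 0, -0.2, 0, 0, 0], [0, 0, -0.37, 0, 0, 0], [0, 0, -0.37, 0, 0, 0]]]' --gripper 50

```text
time: 12.1
tool_pos: [0.6783, -0.1068, 0.1688]
tool_rot: [-2.717, 0.118, -1.615]
wrist_force: [1.1, -0.9, 0.4]
finger_gap: 0.499
```

```bash
python3 plan.py d -38 88
```

```text
t 12.10 panel xyz [  53.1 -103.4   94.4] psi -106.03 tilt 0.17 | F [ 0.9 -1.1 -0. ] M [-0.085  0.393  0.011] gap 0.499 | j [-0.26  0.5   0.57  1.9  -0.9   0.56 -0.72]
['d', '-38', '88'] TCP [0.547 0.073 0.119] rows>=9.5 [-1.113, 1.036, 0.040, -0.001, -0.000, -0.378]
```

Request:
arm_command --motion '[[[-0.98, 0.91, 0.03, 0, 0, -0.378], [-0.98, 0.91, 0.03, 0, 0, -0.378], [-0.98, 0.91, 0.03, 0, 0, -0.378], [-0.98, 0.91, 0.03, 0, 0, -0.378], [-0.98, 0.91, 0.03, 0, 0, -0.378], [-0.98, 0.91, 0.03, 0, 0, -0.378], [-0.98, 0.91, 0.03, 0, 0, -0.378], [-0.98, 0.91, 0.03, 0, 0, -0.378], [-0.98, 0.91, 0.03, 0, 0, -0.378], [-0.98, 0.91, 0.03, 0, 0, -0.378], [-0.98, 0.91, 0.03, 0, 0, -0.378]]]'

```text
time: 13.02
tool_pos: [0.5611, 0.0537, 0.1226]
tool_rot: [-2.862, -0.337, -0.496]
wrist_force: [-0.3, 0.4, 0.0]
finger_gap: 0.5
```

```bash
python3 plan.py d -38 70 d -38 34
```

```text
t 13.02 panel xyz [-39.7  77.9  86.7] psi -37.80 tilt 0.22 | F [-0.2  0.5  0.1] M [-0.013  0.484  0.045] gap 0.500 | j [-0.45  0.35  0.34  2.24 -0.82  0.19  0.18]
['d', '-38', '70'] TCP [0.554 0.075 0.103] rows>=0.7 [-0.143, -0.074, 0.112, -0.000, 0.001, 0.001]
['d', '-38', '34'] TCP [0.569 0.078 0.07 ] rows>=1.4 [-0.142, -0.073, 0.352, -0.000, 0.001, 0.001]
```

Request:
arm_command --motion '[[[-0.14, -0.073, 0.05, 0, 0, 0], [-0.14, -0.073, 0.05, 0, 0, 0], [-0.14, -0.073, 0.05, 0, 0, 0]]]'

```text
time: 13.27
tool_pos: [0.5495, 0.0751, 0.1107]
tool_rot: [-2.862, -0.334, -0.498]
wrist_force: [0.4, 0.2, -0.5]
finger_gap: 0.5
```

```bash
python3 plan.py d -38 34; python3 -c "
from cell import sense
print(sense()['joint_positions'])"
```

```text
t 13.27 panel xyz [-50.9 101.2  78.9] psi -37.94 tilt 0.36 | F [ 0.2  0.1 -0.7] M [ 0.011  0.442 -0.028] gap 0.500 | j [-0.62  0.38  0.47  2.28 -1.11  0.2   0.41]
['d', '-38', '34'] TCP [0.569 0.078 0.07 ] rows>=1.1 [0.013, 0.003, 0.299, -0.000, 0.002, 0.000]
[-0.61608287  0.37786564  0.47495197  2.27568089 -1.11111973  0.19593468
  0.40611096]
```

```bash
cat > kin.py <<'E'
import numpy as np
from scipy.spatial.transform import Rotation as Ro
from scipy.optimize import least_squares
D=[([-1.2462092,.53719045,-.00444429,1.53889231,.0025688,1.06727516,-.07120191],[.24734,.60036,.20269],[3.14149,.00176,1.18007]),
([-1.12,.33,.13,1.86,-.01,.84,-.2],[.3544,.4539,.2113],[3.13,-.128,.793]),
([-.99,.22,.26,2.03,-.01,.65,-.29],[.4414,.3317,.2118],[-3.115,-.252,.442]),
([-.8,.21,.37,2.08,-.11,.53,-.27],[.5303,.209,.2114],[-3.041,-.326,.076]),
([-.57,.28,.4,2.05,-.29,.41,-.23],[.6114,.0953,.2078],[-2.927,-.379,-.31]),
([-.4,.48,.24,2.01,-.46,.26,-.07],[.6538,.0961,.1184],[-2.928,-.378,-.312]),
([-.57,.53,.46,2.01,-.86,.3,-.75],[.6583,.0974,.113],[-2.706,-.014,-1.32]),
([.09,.4,.05,2.11,-.64,.28,.55],[.5993,-.0709,.1252],[-2.967,-.398,-.207]),
([.1,.53,.15,2.08,-1.1,.29,.06],[.6111,-.1175,.0723],[-2.712,-.068,-1.204]),
([-.01,.57,.22,1.86,-.75,.41,.21],[.6991,-.0991,.1126],[-2.818,-.291,-.642]),
([-.2,.6,.47,1.88,-1.0,.5,-.64],[.6994,-.0985,.1147],[-2.724,.121,-1.612]),
([-.45,.35,.34,2.24,-.82,.19,.18],[.5611,.0537,.1226],[-2.862,-.337,-.496]),
([-.61608,.37787,.47495,2.27568,-1.11112,.19593,.40611],[.5495,.0751,.1107],[-2.862,-.334,-.498])]
S=[1]*7
def fk(q,L,s):
    R=np.eye(3);p=np.array([0,0,L[0]])
    z=lambda a:Ro.from_euler('z',a).as_matrix(); y=lambda a:Ro.from_euler('y',a).as_matrix()
    R=R@z(s[0]*q[0]+L[6])@y(s[1]*q[1])@z(s[2]*q[2]); p=p+R@[L[4],0,L[1]]
    R=R@y(s[3]*q[3])@z(s[4]*q[4]); p=p+R@[L[5],0,L[2]]
    R=R@y(s[5]*q[5])@z(s[6]*q[6]); p=p+R@[0,0,L[3]]
    return R,p
if __name__=='__main__':
    import itertools
    best=[]
    for s in itertools.product([1,-1],repeat=7):
        if s[1]*1!=1: continue
        def f(L):
            r=[]
            for q,t,e in D:
                R,p=fk(q,L,s); Rt=Ro.from_euler('xyz',e).as_matrix()
                r+=list((p-t)*10)+list(Ro.from_matrix(R@Ro.from_euler('z',L[7]).as_matrix()@np.eye(3)).as_matrix().T.ravel()*0) 
                r+=list((R[:,2]-Rt[:,2]))+list((R@Ro.from_euler('z',L[7]).as_matrix())[:,0]-Rt[:,0])
            return np.array(r)
        for l6 in (0,):
            for l7 in(0,3.14):
                o=least_squares(f,[.3,.4,.4,.2,0,0,l6,l7]); best.append((o.cost,s,o.x.round(4)))
    best.sort(key=lambda b:b[0])
    for b in best[:4]: print(b)
E
python3 kin.py
```

```text
(np.float64(0.027458979870988214), (-1, 1, -1, 1, -1, 1, -1), array([ 3.7320e-01,  4.9470e-01,  4.4970e-01,  3.7070e-01,  6.4000e-03,
        2.8000e-03, -7.1700e-02, -3.2074e+00]))
(np.float64(0.027458979870994226), (-1, 1, -1, 1, -1, 1, -1), array([ 3.7320e-01,  4.9470e-01,  4.4970e-01,  3.7070e-01,  6.4000e-03,
        2.8000e-03, -7.1700e-02,  3.0758e+00]))
(np.float64(3.0541054475935447), (-1, 1, -1, 1, -1, 1, 1), array([ 3.7320e-01,  4.9490e-01,  4.4980e-01,  3.7060e-01,  6.3000e-03,
        3.0000e-03, -7.2000e-02,  3.2399e+00]))
(np.float64(3.054105448335393), (-1, 1, -1, 1, -1, 1, 1), array([ 3.7320e-01,  4.9490e-01,  4.4980e-01,  3.7060e-01,  6.3000e-03,
        3.0000e-03, -7.2000e-02, -3.0433e+00]))
```

```bash
cat > feas.py <<'E'
from kin import *
from geo import P,Rp,K
p=np.load('p.npy')
L=[.3732,.4947,.4497,.3707,.0064,.0028,-.0717,3.0758]; s=(-1,1,-1,1,-1,1,-1)
lo=np.array([-2.7,-.37,-1.27,.24,-1.31,.19,-2.76]);hi=np.array([2.7,2.16,1.26,2.4,4.45,1.91,2.76])
def pose(k,psi,gz):
    R=Rp(p[3])@(Ro.from_euler('z',psi,degrees=True)*Ro.from_euler('x',180,degrees=True)).as_matrix()
    return R,P(p,(*K[k],.022+gz/1000))[0]+R[:,2]*.048
def err(q,R,t):
    A,b=fk(q,L,s); A=A@Ro.from_euler('z',L[7]).as_matrix()
    return np.r_[(b-t)*5,Ro.from_matrix(A.T@R).as_rotvec()]
def ik(k,psi,gz,q0,w=1e-3):
    R,t=pose(k,psi,gz)
    o=least_squares(lambda q:np.r_[err(q,R,t),w*(q-q0)],np.clip(q0,lo+.011,hi-.011),bounds=(lo+.01,hi-.01))
    return o.x,np.linalg.norm(err(o.x,R,t))
if __name__=='__main__':
    from cell import sense
    import sys
    q=sense()['joint_positions']; R,t=pose('d',-38,78.9)
    print(err(q,R,t).round(3))
    for gz in(70,60,50,34): q,e=ik('d',-38,gz,q); print(gz,q.round(2),e.round(4))
    for psi in range(-48,-100,-10): q,e=ik('d',psi,34,q); print(psi,q.round(2),e.round(4))
E
python3 feas.py
```

```text
[-0.025  0.016 -0.006  0.023 -0.012  0.002]
70 [-0.51  0.39  0.39  2.26 -1.21  0.2   0.54] 0.0
60 [-0.5   0.42  0.38  2.25 -1.3   0.2   0.62] 0.0014
50 [-0.48  0.44  0.36  2.24 -1.3   0.2   0.62] 0.0114
34 [-0.46  0.48  0.34  2.21 -1.3   0.2   0.62] 0.0266
-48 [-0.46  0.48  0.34  2.21 -1.3   0.2   0.44] 0.0266
-58 [-0.46  0.48  0.34  2.21 -1.3   0.2   0.27] 0.0266
-68 [-0.46  0.48  0.34  2.21 -1.3   0.2   0.09] 0.0266
-78 [-0.46  0.48  0.34  2.21 -1.3   0.2  -0.08] 0.0266
-88 [-0.46  0.48  0.34  2.21 -1.3   0.2  -0.26] 0.0266
-98 [-0.46  0.48  0.34  2.21 -1.3   0.2  -0.43] 0.0266
```

```bash
cat > gl.py <<'E'
from feas import *
rng=np.random.default_rng(0)
for k in 'abcd':
  for psi,gz in((-40,34),(-100,34),(90,34),(20,34)):
    sol=[]
    for i in range(60):
        q0=rng.uniform(lo,hi); R,t=pose(k,psi,gz)
        o=least_squares(lambda q:np.r_[err(q,R,t),1e-3*(q-q0)],q0,bounds=(lo+.05,hi-.05))
        if np.linalg.norm(err(o.x,R,t))<.004: sol.append(o.x)
    sol=np.array(sol)
    print(k,psi,len(sol))
    if len(sol):
        m=np.minimum(sol-lo,hi-sol); b=np.argsort(-m.min(1))
        print('   best margin',sol[b[0]].round(2),m[b[0]].min().round(2)); 
        for sg in(1,-1):
            g=[i for i in b if np.sign(sol[i][4])==sg]
            if g: print('   j5 sign',sg,len(g),sol[g[0]].round(2),m[g[0]].min().round(2), 'j3 range',sol[g][:,2].min().round(2),sol[g][:,2].max().round(2))
E
python3 gl.py
```

```text
Traceback (most recent call last):
  File "gl.py", line 8, in <module>
    o=least_squares(lambda q:np.r_[err(q,R,t),1e-3*(q-q0)],q0,bounds=(lo+.05,hi-.05))
ValueError: Initial guess is outside of provided bounds
```

```bash
sed -i 's/rng.uniform(lo,hi)/rng.uniform(lo+.06,hi-.06)/' gl.py; python3 gl.py
```

```text
a -40 36
   best margin [ 0.45  0.65 -0.85  2.    1.18  0.46 -1.68] 0.27
   j5 sign 1 21 [ 0.45  0.65 -0.85  2.    1.18  0.46 -1.68] 0.27 j3 range -1.22 -0.3
   j5 sign -1 15 [-0.74  0.59  0.69  2.   -1.13  0.43  0.3 ] 0.18 j3 range 0.14 0.86
a -100 31
   best margin [-0.48  0.51  0.36  2.   -0.78  0.29 -1.02] 0.1
   j5 sign 1 20 [ 0.1   0.51 -0.37  2.    0.58  0.26 -2.25] 0.07 j3 range -0.81 -0.3
   j5 sign -1 11 [-0.48  0.51  0.36  2.   -0.78  0.29 -1.02] 0.1 j3 range 0.14 0.86
a 90 39
   best margin [ 0.54  0.72 -0.99  2.    1.29  0.56  0.52] 0.28
   j5 sign 1 30 [ 0.54  0.72 -0.99  2.    1.29  0.56  0.52] 0.28 j3 range -1.22 -0.3
   j5 sign -1 9 [-0.83  0.64  0.82  2.   -1.23  0.5   2.63] 0.08 j3 range 0.14 0.82
a 20 33
   best margin [ 0.56  0.74 -1.01  2.    1.31  0.57 -0.71] 0.26
   j5 sign 1 19 [ 0.56  0.74 -1.01  2.    1.31  0.57 -0.71] 0.26 j3 range -1.22 -0.3
   j5 sign -1 14 [-0.54  0.52  0.44  2.   -0.88  0.32  1.15] 0.13 j3 range 0.14 0.84
b -40 42
   best margin [ 0.81  0.75 -0.89  1.87  0.91  0.47 -1.06] 0.28
   j5 sign 1 31 [ 0.81  0.75 -0.89  1.87  0.91  0.47 -1.06]
[... 1520 characters left out ...]
    0.8  -0.99  2.08  1.28  0.42 -0.29] 0.23
   j5 sign 1 18 [ 1.    0.8  -0.99  2.08  1.28  0.42 -0.29] 0.23 j3 range -1.22 -0.73
   j5 sign -1 13 [-0.02  0.56  0.33  2.08 -1.26  0.4   1.95] 0.05 j3 range -0.05 0.33
d -40 16
   best margin [ 0.69  0.8  -1.11  2.24  1.67  0.61 -2.1 ] 0.16
   j5 sign 1 16 [ 0.69  0.8  -1.11  2.24  1.67  0.61 -2.1 ] 0.16 j3 range -1.22 -0.61
d -100 0
d 90 29
   best margin [ 0.59  0.69 -0.96  2.24  1.64  0.47  0.15] 0.16
   j5 sign 1 29 [ 0.59  0.69 -0.96  2.24  1.64  0.47  0.15] 0.16 j3 range -1.22 -0.61
d 20 29
   best margin [ 0.49  0.61 -0.81  2.24  1.61  0.36 -1.09] 0.16
   j5 sign 1 29 [ 0.49  0.61 -0.81  2.24  1.61  0.36 -1.09] 0.16 j3 range -1.22 -0.61
```

Request:
arm_command --motion '[[[0, 0, -0.2, 0, 0, 0], [0, 0, -0.4, 0, 0, -0.05], [0, 0, -0.5, 0, 0, -0.5], [0, 0, -0.5, 0, 0, -0.5], [0, 0, -0.5, 0, 0, -0.5], [0, 0, -0.5, 0, 0, -0.5], [0, 0, -0.5, 0, 0, -0.5], [0, 0, -0.5, 0, 0, -0.5], [0, 0, -0.5, 0, 0, -0.5], [0, 0, -0.5, 0, 0, -0.5], [0, 0, -0.5, 0, 0, -0.5], [0, 0, -0.5, 0, 0, -0.5], [0, 0, -0.5, 0, 0, -0.5], [0, 0, -0.5, 0, 0, -0.5], [0, 0, -0.5, 0, 0, -0.5]]]'

```text
time: 14.52
tool_pos: [0.5205, 0.066, 0.1802]
tool_rot: [2.791, -0.264, 1.168]
wrist_force: [0.1, 1.0, 0.2]
finger_gap: 0.5
```

```bash
python3 plan.py d 142 100
```

```text
t 14.52 panel xyz [-49.   98.5 154.7] psi 52.15 tilt 0.16 | F [0.4 1.  0. ] M [-0.038  0.419 -0.008] gap 0.500 | j [-0.7   0.16  0.54  2.3  -0.35  0.29  1.25]
['d', '142', '100'] TCP [0.542 0.072 0.13 ] rows>=12.5 [0.003, -0.010, 0.365, -0.000, -0.001, -0.499]
```

```bash
cat > sim.py <<'E'
from feas import *
def jac(q):
    A,b=fk(q,L,s); J=np.zeros((6,7)); e=1e-5
    for i in range(7):
        d=np.array(q,float); d[i]+=e; A2,b2=fk(d,L,s)
        J[:3,i]=(b2-b)/e; J[3:,i]=Ro.from_matrix(A2@A.T).as_rotvec()/e
    return J,A@Ro.from_euler('z',L[7]).as_matrix(),b
def go(q,R,t,n=40,sp=None):
    """straight-line min-norm path"""
    q=np.array(q,float); _,A,b=jac(q); rv=Ro.from_matrix(R@A.T).as_rotvec(); A0,b0=A,b
    tr=[]
    for i in range(1,n+1):
        f=i/n; Rt=Ro.from_rotvec(rv*f).as_matrix()@A0; tt=b0+(t-b0)*f
        for _ in range(2):
            J,A,b=jac(q); x=np.r_[tt-b,Ro.from_matrix(Rt@A.T).as_rotvec()]
            fr=np.ones(7,bool)
            for _ in range(4):
                dq=np.zeros(7); Jf=J[:,fr]; dq[fr]=np.linalg.lstsq(Jf,x,rcond=None)[0] if fr.sum()>=6 else Jf.T@np.linalg.solve(Jf@Jf.T+1e-6*np.eye(6),x)
                bad=((q+dq<lo+.005)|(q+dq>hi-.005))&fr
                if not bad.any(): break
                fr&=~bad
            q=q+dq
        tr.append(q.copy())
    return q,np.array(tr)
if __name__=='__main__':
    # a: -28 -> -88
    R,t=pose('a',-87.6,34); print('a rot',go([-.39,.5,.23,2.0,-.47,.24,-.06],R,t)[0].round(2),'obs -.57 .53 .46 2.01 -.86 .3 -.75')
    R,t=pose('c',-80.2,36); print('c rot',go([.3,.53,-.09,2.07,-.74,.2,.79],R,t)[0].round(2),'obs .1 .53 .15 2.08 -1.1 .29 .06')
    R,t=pose('b',-46.2,83.5); print('c-b',go([0,.41,.3,2.11,-.96,.38,-.08],R,t)[0].round(2),'obs -.05 .48 .28 1.9 -.69 .47 .15')
    R,t=pose('d',52.,154.7); print('d flip',go([-.61608,.37787,.47495,2.27568,-1.11112,.19593,.40611],R,t)[0].round(2),'obs -.7 .16 .54 2.3 -.35 .29 1.25')
E
python3 sim.py
```

```text
a rot [-0.53  0.52  0.42  2.   -0.85  0.31 -0.75] obs -.57 .53 .46 2.01 -.86 .3 -.75
c rot [ 0.17  0.53  0.1   2.08 -1.09  0.3   0.08] obs .1 .53 .15 2.08 -1.1 .29 .06
c-b [-0.03  0.48  0.27  1.89 -0.71  0.49  0.18] obs -.05 .48 .28 1.9 -.69 .47 .15
d flip [-0.53  0.16  0.4   2.29 -0.42  0.29  1.35] obs -.7 .16 .54 2.3 -.35 .29 1.25
```

```bash
cat > search.py <<'E'
from sim import *
from cell import sense
import sys
q0=sense()['joint_positions']; print(q0.round(2))
Rd,td=pose('d',142,80); Re,te=pose('d',82,34)
def wp(az,r,z,psi,tilt,tdir):
    # tool: spin psi, tilted from vertical by tilt in azimuth tdir
    R=Ro.from_euler('z',tdir,degrees=True)*Ro.from_euler('y',-tilt,degrees=True)*Ro.from_euler('z',psi-tdir,degrees=True)*Ro.from_euler('x',180,degrees=True)
    return R.as_matrix(),np.array([r*np.cos(az),r*np.sin(az),z])
def rows(q,R,t):
    _,A,b=jac(q); return max(np.linalg.norm(t-b)/.0417,np.degrees(np.linalg.norm(Ro.from_matrix(R@A.T).as_rotvec()))/6.5)+1
q1,tr=go(q0,Rd,td); q2,tr2=go(q1,Re,te); print('direct',q1.round(2),q2.round(2))
rng=np.random.default_rng(int(sys.argv[1])); res=[]
import time; T=time.time()
while time.time()-T<250:
    q=q0;n=0;W=[];ok=True
    for k in range(rng.integers(1,3)):
        w=(rng.uniform(-.6,.6),rng.uniform(.45,.7),rng.uniform(.2,.35),rng.uniform(-180,180),rng.choice([0,15,25,40]),rng.choice([0,0,0,-60,60]))
        R,t=wp(*w); n+=rows(q,R,t); q,tr=go(q,R,t,12); W.append(w)
        _,A,b=jac(q)
        if np.linalg.norm(b-t)>.01: ok=False;break
    if not ok or n>70: continue
    n+=rows(q,Rd,td); q,tr=go(q,Rd,td,16); 
    if np.linalg.norm(err(q,Rd,td))>.02: continue
    qe,tr2=go(q,Re,te,10)
    m=min(np.minimum(qe-lo,hi-qe).min(),np.minimum(q-lo,hi-q).min())
    if q[2]<-.3 and m>.06 and np.linalg.norm(err(qe,Re,te))<.02: res.append((n,m,W,q.round(2),qe.round(2)))
res.sort(key=lambda r:r[0])
for r in res[:5]: print(r)
E
for i in 1 2 3 4; do python3 search.py $i > s$i.txt & done; wait; cat s?.txt
```

```text
this script no longer has the robot
[-0.7   0.16  0.54  2.3  -0.35  0.29  1.25]
direct [-0.16  0.31 -0.02  2.22 -0.2   0.2   2.71] [-0.27  0.44  0.21  2.21 -1.18  0.2   2.69]
(np.float64(16.594405730269106), np.float64(0.13068540711848708), [(0.17244442805410087, 0.5498376063343619, 0.2669784871170607, 108.72419929273985, np.int64(40), np.int64(0))], array([ 0.67,  0.56, -1.02,  2.27,  1.41,  0.43,  1.23]), array([ 0.53,  0.64, -0.87,  2.24,  1.62,  0.41, -0.  ]))
(np.float64(19.728616125231312), np.float64(0.06592275328867547), [(-0.4981009126629194, 0.5125841093550527, 0.29205766719695325, 118.52354003440348, np.int64(40), np.int64(60))], array([ 0.57,  0.49, -0.89,  2.27,  1.33,  0.34,  1.28]), array([ 0.35,  0.55, -0.64,  2.24,  1.58,  0.26, -0.02]))
(np.float64(19.886398619520605), np.float64(0.13049970070622496), [(0.32797943329984847, 0.5784418224074668, 0.3283207367482103, 75.8918520660244, np.int64(40), np.int64(0)), (0.20332525737682494, 0.556027376972731, 0.2698010816381422, 88.7372789142023, np.int64(40), np.int64(0))], array([ 0.71,  0.6 , -1.08,  2.27,  1.44,  0.48,  1.
[... 2328 characters left out ...]
15), np.float64(0.06624727596441182), [(0.18704891269227808, 0.6247602529995555, 0.2952323130081019, -144.35425583414892, np.int64(40), np.int64(-60))], array([ 0.57,  0.49, -0.89,  2.27,  1.33,  0.34,  1.28]), array([ 0.35,  0.55, -0.64,  2.24,  1.58,  0.26, -0.02]))
[-0.7   0.16  0.54  2.3  -0.35  0.29  1.25]
direct [-0.16  0.31 -0.02  2.22 -0.2   0.2   2.71] [-0.27  0.44  0.21  2.21 -1.18  0.2   2.69]
(np.float64(33.701003413494774), np.float64(0.06726877909895795), [(0.5733063496626204, 0.6318578024301381, 0.21493549233722706, -150.9108109967962, np.int64(0), np.int64(0))], array([ 0.57,  0.49, -0.89,  2.27,  1.33,  0.34,  1.28]), array([ 0.35,  0.55, -0.64,  2.24,  1.58,  0.26, -0.02]))
```

```bash
sed -i "s/^from cell import sense/sense=lambda:dict(joint_positions=np.array([-.7,.16,.54,2.3,-.35,.29,1.25]))/; s/T<250/T<400/" search.py
python3 - <<'E'
s=open('search.py').read()
s=s.replace("q,tr=go(q,R,t,12); W.append(w)","q,tr=go(q,R,t,30); W.append(w); ok&=good(tr)\n        if not ok: break")
s=s.replace("rng.choice([0,15,25,40])","rng.choice([0,0,10,20,25,-15])")
s=s.replace("q,tr=go(q,Rd,td,16);","q,tr=go(q,Rd,td,30)\n    if not good(tr): continue")
s=s.replace("rng=np.r","good=lambda tr:(np.abs(np.diff(tr,axis=0)).max()<.25) and (tr[:,5].min()>.21) and np.minimum(tr-lo,hi-tr).min()>.02\nrng=np.r",1)
open('search.py','w').write(s)
E
nproc; for i in 1 2 3 4; do python3 search.py $i > s$i.txt 2>&1 & done; wait; cat s?.txt
```

```text
4
[-0.7   0.16  0.54  2.3  -0.35  0.29  1.25]
direct [-0.18  0.31  0.01  2.22 -0.24  0.2   2.75] [-0.23  0.44  0.19  2.22 -1.21  0.2   2.75]
[-0.7   0.16  0.54  2.3  -0.35  0.29  1.25]
direct [-0.18  0.31  0.01  2.22 -0.24  0.2   2.75] [-0.23  0.44  0.19  2.22 -1.21  0.2   2.75]
[-0.7   0.16  0.54  2.3  -0.35  0.29  1.25]
direct [-0.18  0.31  0.01  2.22 -0.24  0.2   2.75] [-0.23  0.44  0.19  2.22 -1.21  0.2   2.75]
[-0.7   0.16  0.54  2.3  -0.35  0.29  1.25]
direct [-0.18  0.31  0.01  2.22 -0.24  0.2   2.75] [-0.23  0.44  0.19  2.22 -1.21  0.2   2.75]
```

```bash
cat > tilt.py <<'E'
from feas import *
def poseT(k,psi,gz,tl):
    # tool axis made more upright by tl deg, about world-panel y through the grip point
    R,t=pose(k,psi,gz); g=P(p,(*K[k],.022+gz/1000))[0]
    ax=Rp(p[3])[:,1]; Q=Ro.from_rotvec(ax*np.radians(tl)).as_matrix()
    return Q@R, g+(Q@R)[:,2]*.048
if __name__=='__main__':
  R0,_=pose('d',0,34);print([np.degrees(np.arccos(-poseT('d',0,34,t)[0][2,2])).round(1) for t in(0,3,-3)])
  for gz in(34,40):
   for tl in(2,4,6):
    for psi in(-38,-98,-165):
      R,t=poseT('d',psi,gz,tl); best=None
      for j3 in np.linspace(-.1,.9,6):
        q0=np.array([-.5,.45,j3,2.2,-1.1,.3,0]);
        for m in(.12,.09,.06,.03,.015):
          o=least_squares(lambda q:np.r_[err(q,R,t),1e-3*(q-q0)],q0,bounds=(lo+m,hi-m))
          if np.linalg.norm(err(o.x,R,t))<.003:
            if best is None or m>best[0]: best=(m,o.x.round(2))
            break
      print(gz,tl,psi,best)
E
python3 tilt.py
```

```text
[np.float64(25.0), np.float64(22.0), np.float64(28.0)]Traceback (most recent call last):
  File "tilt.py", line 16, in <module>
    o=least_squares(lambda q:np.r_[err(q,R,t),1e-3*(q-q0)],q0,bounds=(lo+m,hi-m))
    return func(*args, **kwargs)
    raise ValueError("Initial guess is outside of provided bounds")
ValueError: Initial guess is outside of provided bounds
```

```bash
sed -i 's/,q0,bounds=(lo+m/,np.clip(q0,lo+m+.01,hi-m-.01),bounds=(lo+m/' tilt.py; python3 tilt.py
```

```text
[np.float64(25.0), np.float64(22.0), np.float64(28.0)]
34 2 -38 (0.03, array([-0.5 ,  0.49,  0.38,  2.21, -1.28,  0.22,  0.59]))
34 2 -98 (0.03, array([-0.5 ,  0.49,  0.38,  2.21, -1.28,  0.22, -0.46]))
34 2 -165 (0.03, array([-0.5 ,  0.49,  0.38,  2.21, -1.28,  0.22, -1.63]))
34 4 -38 (0.12, array([-0.63,  0.52,  0.54,  2.18, -1.19,  0.31,  0.47]))
34 4 -98 (0.12, array([-0.63,  0.52,  0.54,  2.18, -1.19,  0.31, -0.58]))
34 4 -165 (0.12, array([-0.63,  0.52,  0.54,  2.18, -1.19,  0.31, -1.75]))
34 6 -38 (0.12, array([-0.58,  0.51,  0.48,  2.16, -0.97,  0.31,  0.27]))
34 6 -98 (0.12, array([-0.61,  0.52,  0.51,  2.16, -1.01,  0.32, -0.75]))
34 6 -165 (0.12, array([-0.73,  0.57,  0.67,  2.16, -1.16,  0.4 , -1.81]))
40 2 -38 (0.03, array([-0.5 ,  0.48,  0.38,  2.22, -1.24,  0.22,  0.55]))
40 2 -98 (0.03, array([-0.5 ,  0.48,  0.38,  2.22, -1.24,  0.22, -0.5 ]))
40 2 -165 (0.03, array([-0.55,  0.48,  0.44,  2.22, -1.28,  0.24, -1.64]))
40 4 -38 (0.12, array([-0.63,  0.51,  0.54,  2.19, -1.16,  0.31,  0.44]))
40 4 -98 (0.12, array([-0.63,  0.51,  0.54,  2.19, -1.16,  0.31, -0.6 ]))
40 4 -165 (0.12, array([-0.66,  0.52,  0.58,  2.19, -1.19,  0.33, -1.75]))
40 6 -38 (0.12, array([-0.58,  0.5 ,  0.47,  2.16, -0.93,  0.31,  0.23]))
40 6 -98 (0.12, array([-0.62,  0.51,  0.53,  2.16, -0.99,  0.33, -0.77]))
40 6 -165 (0.12, array([-0.75,  0.56,  0.69,  2.16, -1.14,  0.41, -1.82]))
```

```bash
python3 - <<'E'
s=open('plan.py').read()
s=s.replace("def target(k,psi,gz,off=(0,0)):","def target(k,psi,gz,off=(0,0)):\n    tl=0\n    if isinstance(k,str) and '@' in k: k,tl=k.split('@'); tl=float(tl)")
s=s.replace("    return Rt,g+Rt[:,2]*TOFF","    Rt=Ro.from_rotvec(Rpan[:,1]*np.radians(tl)).as_matrix()@Rt\n    return Rt,g+Rt[:,2]*TOFF")
s=s.replace("k=a[i] if a[i] in K else","k=a[i] if a[i][0] in K else")
open('plan.py','w').write(s)
E
python3 plan.py d@4 -38 85 d@4 -38 37
python3 - <<'E'
import sys; sys.path.insert(0,'.')
from sim import *; from tilt import poseT
q=np.array([-.7,.16,.54,2.3,-.35,.29,1.25])
for psi,gz in((-38,85),(-38,37),(-98,37),(-165,37)):
    R,t=poseT('d',psi,gz,4); q,tr=go(q,R,t,30); print(psi,gz,q.round(2),tr[:,5].min().round(2),err(q,R,t).round(3))
E
```

```text
t 14.52 panel xyz [-49.   98.5 154.7] psi 52.15 tilt 0.16 | F [0.4 1.  0. ] M [-0.038  0.419 -0.008] gap 0.500 | j [-0.7   0.16  0.54  2.3  -0.35  0.29  1.25]
['d@4', '-38', '85'] TCP [0.545 0.073 0.115] rows>=12.6 [-0.011, -0.027, 0.464, 0.002, -0.024, 0.501]
['d@4', '-38', '37'] TCP [0.565 0.077 0.072] rows>=12.6 [-0.011, -0.026, 0.784, 0.002, -0.024, 0.501]
-38 85 [-0.75  0.42  0.68  2.22 -0.96  0.36  0.26] 0.29 [-0.  0.  0.  0.  0. -0.]
-38 37 [-0.61  0.51  0.51  2.19 -1.15  0.3   0.44] 0.3 [-0.  0.  0.  0. -0. -0.]
-98 37 [-0.77  0.57  0.71  2.19 -1.3   0.4  -0.5 ] 0.3 [-0. -0.  0.  0. -0. -0.]
-165 37 [-0.77  0.57  0.71  2.19 -1.3   0.4  -1.67] 0.4 [ 0.  0.  0.  0.  0. -0.]
```

```bash
python3 plan.py d@5 -38 85
```

```text
t 14.52 panel xyz [-49.   98.5 154.7] psi 52.15 tilt 0.16 | F [0.4 1.  0. ] M [-0.038  0.419 -0.008] gap 0.500 | j [-0.7   0.16  0.54  2.3  -0.35  0.29  1.25]
['d@5', '-38', '85'] TCP [0.544 0.073 0.115] rows>=12.6 [-0.014, -0.031, 0.464, 0.003, -0.030, 0.501]
```

Request:
arm_command --motion '[[[-0.014, -0.031, 0.464, 0.003, -0.03, 0.5], [-0.014, -0.031, 0.464, 0.003, -0.03, 0.5], [-0.014, -0.031, 0.464, 0.003, -0.03, 0.5], [-0.014, -0.031, 0.464, 0.003, -0.03, 0.5], [-0.014, -0.031, 0.464, 0.003, -0.03, 0.5], [-0.014, -0.031, 0.464, 0.003, -0.03, 0.5], [-0.014, -0.031, 0.464, 0.003, -0.03, 0.5], [-0.014, -0.031, 0.464, 0.003, -0.03, 0.5], [-0.014, -0.031, 0.464, 0.003, -0.03, 0.5], [-0.014, -0.031, 0.464, 0.003, -0.03, 0.5], [-0.014, -0.031, 0.464, 0.003, -0.03, 0.5], [-0.014, -0.031, 0.464, 0.003, -0.03, 0.5], [-0.014, -0.031, 0.464, 0.003, -0.03, 0.5], [-0.014, -0.031, 0.464, 0.003, -0.03, 0.5], [-0.014, -0.031, 0.464, 0.003, -0.03, 0.5]]]'

```text
time: 15.77
tool_pos: [0.5442, 0.073, 0.1146]
tool_rot: [-2.92, -0.271, -0.488]
wrist_force: [0.5, -0.9, -0.0]
finger_gap: 0.5
```

```bash
python3 plan.py d@5 -38 37; python3 snap.py 10
```

```text
t 15.77 panel xyz [-50.2 100.4  84.6] psi -38.41 tilt 5.02 | F [ 0.2 -1.  -0.2] M [0.033 0.376 0.012] gap 0.500 | j [-0.96  0.51  0.93  2.23 -1.13  0.46  0.38]
['d@5', '-38', '37'] TCP [0.564 0.077 0.072] rows>=1.1 [0.025, -0.016, 0.316, -0.000, 0.000, -0.002]
```

View pics/scene10z.png

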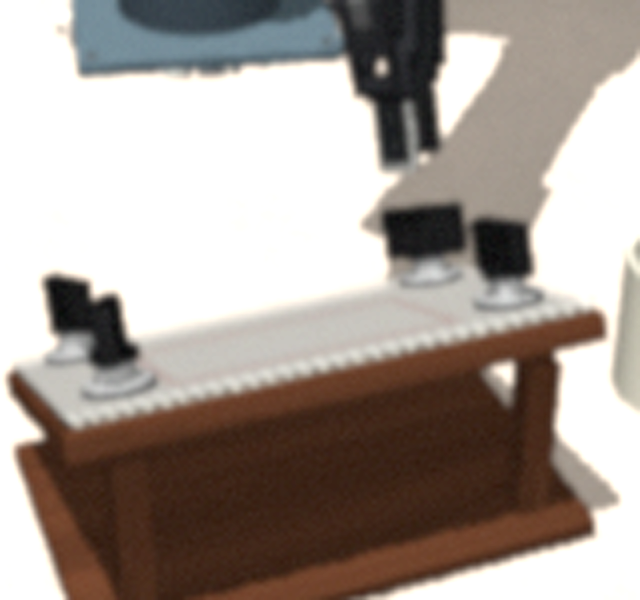

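Request:
arm_command --motion '[[[0.025, -0.016, 0.1, 0, 0, 0], [0.025, -0.016, 0.2, 0, 0, 0], [0.025, -0.016, 0.316, 0, 0, 0], [0.025, -0.016, 0.316, 0, 0, 0], [0.025, -0.016, 0.316, 0, 0, 0]]]'

```text
time: 16.28
tool_pos: [0.5634, 0.0767, 0.0713]
tool_rot: [-2.921, -0.271, -0.483]
wrist_force: [-0.5, 0.8, 0.3]
finger_gap: 0.497
```

```bash
python3 plan.py d@5 -38 37; python3 snap.py 11
```

```text
t 16.28 panel xyz [-50.8 100.   37.1] psi -38.12 tilt 5.08 | F [-0.1  0.9  0.4] M [-0.036  0.359  0.049] gap 0.497 | j [-0.79  0.57  0.73  2.2  -1.27  0.39  0.51]
['d@5', '-38', '37'] TCP [0.564 0.077 0.072] rows>=0.0 [0.005, -0.003, 0.000, -0.000, 0.001, -0.000]
```

View pics/scene11z.png

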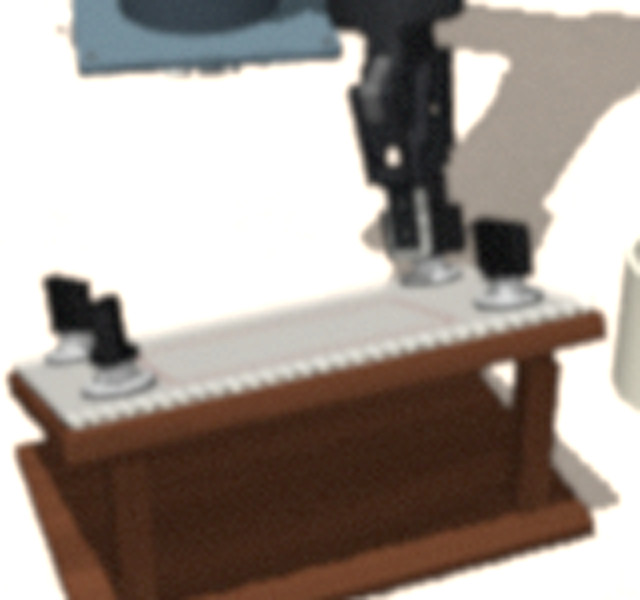

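Close on d.

Request:
arm_command --motion '[[[0, 0, 0, 0, 0, 0], [0, 0, 0, 0, 0, 0], [0, 0, 0, 0, 0, 0], [0, 0, 0, 0, 0, 0], [0, 0, 0, 0, 0, 0]]]' --gripper 0

```text
time: 16.8
tool_pos: [0.5656, 0.0763, 0.0731]
tool_rot: [-2.919, -0.276, -0.484]
wrist_force: [0.7, -1.5, 5.0]
finger_gap: 0.123
```

Request:
arm_command --motion '[[[0, 0, 0, 0, 0, 0.333], [0, 0, 0, 0, 0, 0.333], [0, 0, 0, 0, 0, 0.333], [0, 0, 0, 0, 0, 0.333], [0, 0, 0, 0, 0, 0.333], [0, 0, 0, 0, 0, 0.333], [0, 0, 0, 0, 0, 0.333], [0, 0, 0, 0, 0, 0.333], [0, 0, 0, 0, 0, 0.333], [0, 0, 0, 0, 0, 0.333], [0, 0, 0, 0, 0, 0.333]]]'

```text
time: 17.72
tool_pos: [0.5651, 0.0779, 0.0729]
tool_rot: [-2.793, 0.05, -1.489]
wrist_force: [-1.3, 1.2, 6.3]
finger_gap: 0.119
```

```bash
python3 plan.py d@5 -98 37
```

```text
t 17.72 panel xyz [-48.6 100.8  37.7] psi -97.90 tilt 4.85 | F [1.7 1.4 6.1] M [ 0.371 -0.345 -0.048] gap 0.119 | j [-0.81  0.58  0.75  2.2  -1.29  0.4  -0.52]
['d@5', '-98', '37'] TCP [0.564 0.077 0.072] rows>=0.0 [0.007, 0.009, 0.006, -0.001, 0.001, 0.000]
```

```bash
sed -i "s/    w=Rpan.T@s\['wrist_force'\]/    print('Mtool(resist) %.3f'%(-s['moment']@R[:,2]),end=' ')\n    w=Rpan.T@s['wrist_force']/" plan.py; python3 plan.py
```

```text
Mtool(resist) -0.016 t 17.72 panel xyz [-48.6 100.8  37.7] psi -97.90 tilt 4.85 | F [1.7 1.4 6.1] M [ 0.371 -0.345 -0.048] gap 0.119 | j [-0.81  0.58  0.75  2.2  -1.29  0.4  -0.52]
```

Request:
arm_command --motion '[[[0, 0, 0, 0, 0, 0], [0, 0, 0, 0, 0, 0], [0, 0, 0, 0, 0, 0], [0, 0, 0, 0, 0, 0.11], [0, 0, 0, 0, 0, 0.11], [0, 0, 0, 0, 0, 0.11], [0, 0, 0, 0, 0, 0.11], [0, 0, 0, 0, 0, 0.11]]]' --squeeze 90

```text
time: 18.38
tool_pos: [0.5653, 0.0787, 0.073]
tool_rot: [-2.829, 0.164, -1.817]
wrist_force: [-1.8, 2.1, 8.5]
finger_gap: 0.124
```

```bash
python3 plan.py
```

```text
Mtool(resist) 0.026 t 18.38 panel xyz [-48.3 101.4  37.7] psi -117.63 tilt 4.83 | F [2.4 2.5 8.2] M [ 0.9   -0.573 -0.051] gap 0.124 | j [-0.81  0.58  0.76  2.2  -1.29  0.4  -0.86]
```

```bash
sed -i "s/print('Mtool(resist) %.3f'%(-s\['moment'\]@R\[:,2\]),end=' ')/print('Mtool %.3f tau7 %.3f'%(-s['moment']@R[:,2],s['joint_efforts'][6]),end=' ')/" plan.py; python3 plan.py
```

```text
Mtool 0.026 tau7 -0.195 t 18.38 panel xyz [-48.3 101.4  37.7] psi -117.63 tilt 4.83 | F [2.4 2.5 8.2] M [ 0.9   -0.573 -0.051] gap 0.124 | j [-0.81  0.58  0.76  2.2  -1.29  0.4  -0.86]
```

Request:
arm_command --motion '[[[0, 0, 0, 0, 0, 0.028], [0, 0, 0, 0, 0, 0.056], [0, 0, 0, 0, 0, 0.056]]]'

```text
time: 18.63
tool_pos: [0.5655, 0.079, 0.0732]
tool_rot: [-2.862, 0.217, -1.992]
wrist_force: [-1.5, 3.0, 8.3]
finger_gap: 0.12
```

```bash
python3 plan.py
```

```text
Mtool -0.004 tau7 -1.175 t 18.63 panel xyz [-48.  101.7  37.7] psi -127.92 tilt 4.81 | F [2.8 3.3 7.9] M [ 1.02  -0.73  -0.093] gap 0.120 | j [-0.81  0.58  0.76  2.2  -1.29  0.4  -1.04]
```

Request:
arm_command --motion '[[[0, 0, 0, 0, 0, 0.028], [0, 0, 0, 0, 0, 0.028]]]'

```text
time: 18.8
tool_pos: [0.5656, 0.0792, 0.0732]
tool_rot: [-2.881, 0.241, -2.079]
wrist_force: [-0.6, 2.3, 7.3]
finger_gap: 0.123
```

```bash
python3 plan.py
```

```text
Mtool 0.006 tau7 -1.035 t 18.80 panel xyz [-47.9 101.8  37.7] psi -132.93 tilt 4.81 | F [3.  2.4 6.7] M [ 1.141 -0.827 -0.093] gap 0.123 | j [-0.81  0.58  0.76  2.2  -1.3   0.4  -1.13]
```

Request:
arm_command --motion '[[[0, 0, 0, 0, 0, 0.028], [0, 0, 0, 0, 0, 0.028]]]'

```text
time: 18.97
tool_pos: [0.5656, 0.0794, 0.0733]
tool_rot: [-2.903, 0.263, -2.166]
wrist_force: [-1.3, 2.9, 7.9]
finger_gap: 0.12
```

```bash
python3 plan.py
```

```text
Mtool 0.078 tau7 -1.038 t 18.97 panel xyz [-47.7 102.   37.7] psi -137.97 tilt 4.80 | F [2.7 3.1 7.4] M [ 1.207 -0.953 -0.027] gap 0.120 | j [-0.82  0.58  0.76  2.2  -1.3   0.41 -1.22]
```

Request:
arm_command --motion '[[[0, 0, 0, 0, 0, 0.028], [0, 0, 0, 0, 0, 0.028]]]'

```text
time: 19.13
tool_pos: [0.5658, 0.0795, 0.0734]
tool_rot: [-2.927, 0.283, -2.255]
wrist_force: [0.3, 3.1, 7.8]
finger_gap: 0.123
```

```bash
python3 plan.py
```

```text
Mtool 0.035 tau7 -1.042 t 19.13 panel xyz [-47.5 102.1  37.7] psi -143.01 tilt 4.78 | F [4.1 2.9 6.7] M [ 1.262 -1.077 -0.075] gap 0.123 | j [-0.82  0.58  0.76  2.2  -1.3   0.41 -1.31]
```

Request:
arm_command --motion '[[[0, 0, 0, 0, 0, 0.022], [0, 0, 0, 0, 0, 0.022], [0, 0, 0, 0, 0, 0.022]]]'

```text
time: 19.38
tool_pos: [0.5659, 0.0795, 0.0734]
tool_rot: [-2.946, 0.296, -2.322]
wrist_force: [0.3, 2.8, 7.9]
finger_gap: 0.123
```

```bash
python3 plan.py
```

```text
Mtool 0.080 tau7 -0.189 t 19.38 panel xyz [-47.4 102.1  37.7] psi -146.74 tilt 4.77 | F [4.1 2.7 6.8] M [ 1.307 -1.15  -0.034] gap 0.123 | j [-0.82  0.58  0.76  2.2  -1.3   0.41 -1.37]
```

Request:
arm_command --motion '[[[0, 0, 0, 0, 0, 0.022], [0, 0, 0, 0, 0, 0.022], [0, 0, 0, 0, 0, 0.022]]]'

```text
time: 19.63
tool_pos: [0.566, 0.0797, 0.0735]
tool_rot: [-2.967, 0.309, -2.393]
wrist_force: [0.7, 3.2, 6.8]
finger_gap: 0.119
```

```bash
python3 plan.py
```

```text
Mtool 0.074 tau7 -0.191 t 19.63 panel xyz [-47.3 102.2  37.7] psi -150.71 tilt 4.76 | F [4.1 3.  5.6] M [ 1.373 -1.218 -0.046] gap 0.119 | j [-0.82  0.58  0.76  2.2  -1.3   0.41 -1.44]
```

Request:
arm_command --motion '[[[0, 0, 0, 0, 0, 0.017], [0, 0, 0, 0, 0, 0.017], [0, 0, 0, 0, 0, 0.017]]]'

```text
time: 19.88
tool_pos: [0.5661, 0.0797, 0.0735]
tool_rot: [-2.984, 0.318, -2.448]
wrist_force: [0.8, 2.7, 8.4]
finger_gap: 0.123
```

```bash
python3 plan.py
```

```text
Mtool 0.130 tau7 -0.237 t 19.88 panel xyz [-47.2 102.2  37.7] psi -153.75 tilt 4.76 | F [4.7 2.5 7. ] M [ 1.433 -1.307  0.005] gap 0.123 | j [-0.82  0.58  0.76  2.2  -1.3   0.41 -1.49]
```

Request:
arm_command --motion '[[[0, 0, 0, 0, 0, 0.017], [0, 0, 0, 0, 0, 0.017], [0, 0, 0, 0, 0, 0.017]]]'

```text
time: 20.13
tool_pos: [0.5662, 0.0798, 0.0736]
tool_rot: [-3.002, 0.326, -2.503]
wrist_force: [0.5, 3.4, 7.2]
finger_gap: 0.123
```

```bash
python3 plan.py
```

```text
Mtool 0.451 tau7 -0.485 t 20.13 panel xyz [-47.  102.3  37.7] psi -156.77 tilt 4.75 | F [4.1 3.2 6.1] M [ 1.348 -1.366  0.335] gap 0.123 | j [-0.82  0.58  0.76  2.2  -1.3   0.41 -1.55]
```

Request:
arm_command --motion '[[[0, 0, 0, 0, 0, 0.02], [0, 0, 0, 0, 0, 0.04], [0, 0, 0, 0, 0, 0.06], [0, 0, 0, 0, 0, 0.06], [0, 0, 0, 0, 0, 0.06]]]'

```text
time: 20.55
tool_pos: [0.5664, 0.0795, 0.0735]
tool_rot: [-3.066, 0.346, -2.7]
wrist_force: [2.8, 4.5, 7.5]
finger_gap: 0.115
```

```bash
python3 plan.py
```

```text
Mtool 0.377 tau7 -0.529 t 20.55 panel xyz [-47.  102.   37.6] psi -167.52 tilt 4.74 | F [6.4 3.8 5.2] M [ 1.353 -1.823  0.259] gap 0.115 | j [-0.82  0.58  0.76  2.2  -1.3   0.41 -1.73]
```

Request:
arm_command --motion '[[[0, 0, 0, 0, 0, 0], [0, 0, 0, 0, 0, 0], [0, 0, -0.2, 0, 0, 0], [0, 0, -0.37, 0, 0, 0], [0, 0, -0.37, 0, 0, 0]]]' --gripper 50

```text
time: 20.97
tool_pos: [0.5449, 0.0721, 0.1259]
tool_rot: [-3.065, 0.342, -2.705]
wrist_force: [0.7, 0.1, -0.3]
finger_gap: 0.5
```

```bash
python3 plan.py b -106 88; python3 snap.py 12
python3 - <<'E'
import sys; sys.path.insert(0,'.')
from sim import *
q=np.array([-.82,.5,.8,2.2,-1.2,.45,-1.8])
for k,psi,gz in(('b',-106,85),('b',-106,36),('b',-175,36),('b',-175,90),('a',-88,90),('a',-88,36),('a',-165,36),('a',-165,90),('c',-80,90),('c',-80,36),('c',-150,36)):
    R,t=pose(k,psi,gz); q,tr=go(q,R,t,30); print(k,psi,gz,q.round(2),tr[:,5].min().round(2),np.linalg.norm(err(q,R,t)).round(3))
E
```

```text
Mtool 0.014 tau7 -1.035 t 20.97 panel xyz [-45.2  99.4  94.7] psi -167.75 tilt 4.92 | F [ 0.5 -0.1 -0.5] M [-0.022  0.357  0.017] gap 0.500 | j [-0.98  0.49  0.96  2.22 -1.07  0.47 -1.93]
['b', '-106', '88'] TCP [ 0.677 -0.104  0.162] rows>=8.7 [-0.367, -1.440, -0.013, 0.020, -0.021, -0.343]
b -106 85 [-0.32  0.54  0.65  1.89 -1.    0.62 -0.65] 0.45 0.0
b -106 36 [-0.27  0.63  0.58  1.87 -1.09  0.58 -0.58] 0.58 0.0
b -175 36 [-0.4   0.69  0.77  1.87 -1.23  0.68 -1.71] 0.58 0.0
b -175 90 [-0.46  0.6   0.85  1.9  -1.12  0.72 -1.78] 0.68 0.0
a -88 90 [-0.7   0.43  0.62  2.03 -0.78  0.41 -0.82] 0.41 0.0
a -88 36 [-0.58  0.53  0.48  2.   -0.92  0.34 -0.7 ] 0.34 0.0
a -165 36 [-0.79  0.61  0.76  2.01 -1.18  0.47 -1.85] 0.34 0.0
a -165 90 [-0.9   0.52  0.89  2.04 -1.03  0.52 -1.97] 0.47 0.0
c -80 90 [-0.11  0.45  0.46  2.12 -1.1   0.47  0.06] 0.46 0.0
c -80 36 [-0.04  0.56  0.36  2.08 -1.27  0.41  0.21] 0.41 0.0
c -150 36 [-0.09  0.57  0.42  2.08 -1.3   0.44 -0.99] 0.42 0.0
```

View pics/scene12z.png

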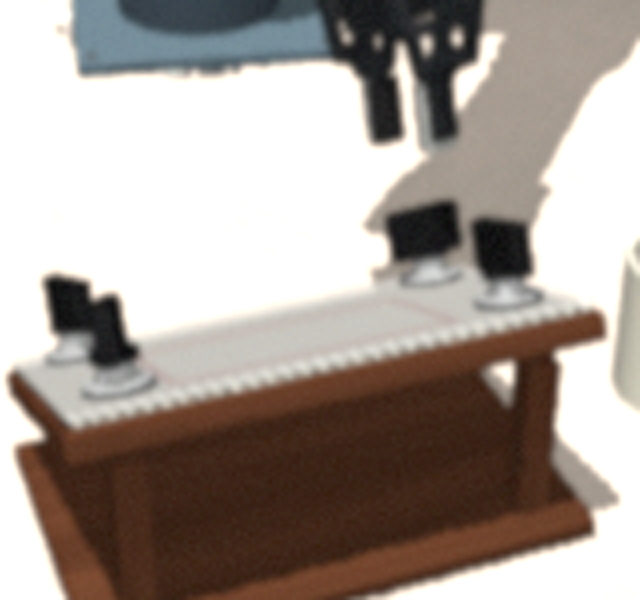

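Request:
arm_command --motion '[[[-0.25, -0.99, -0.01, 0.02, -0.021, -0.343], [-0.25, -0.99, -0.01, 0.02, -0.021, -0.343], [-0.25, -0.99, -0.01, 0.02, -0.021, -0.343], [-0.25, -0.99, -0.01, 0.02, -0.021, -0.343], [-0.25, -0.99, -0.01, 0.02, -0.021, -0.343], [-0.25, -0.99, -0.01, 0.02, -0.021, -0.343], [-0.25, -0.99, -0.01, 0.02, -0.021, -0.343], [-0.25, -0.99, -0.01, 0.02, -0.021, -0.343], [-0.25, -0.99, -0.01, 0.02, -0.021, -0.343], [-0.25, -0.99, -0.01, 0.02, -0.021, -0.343]]]'

```text
time: 21.9
tool_pos: [0.6351, -0.0481, 0.1467]
tool_rot: [-2.723, 0.117, -1.612]
wrist_force: [0.1, -0.1, 0.6]
finger_gap: 0.5
```

```bash
python3 plan.py b -106 70 b -106 36
```

```text
Mtool -0.085 tau7 1.301 t 21.90 panel xyz [ 16.8 -37.1  87. ] psi -105.88 tilt 0.17 | F [ 0.4 -0.1  0.5] M [ 0.001  0.421 -0.085] gap 0.500 | j [-0.39  0.46  0.58  2.05 -0.97  0.45 -0.71]
['b', '-106', '70'] TCP [ 0.685 -0.102  0.145] rows>=1.8 [0.343, -0.329, 0.112, 0.001, 0.000, 0.001]
['b', '-106', '36'] TCP [ 0.699 -0.099  0.115] rows>=2.1 [0.343, -0.330, 0.339, 0.001, 0.000, 0.001]
```

Request:
arm_command --motion '[[[0.343, -0.329, 0.05, 0, 0, 0], [0.343, -0.329, 0.05, 0, 0, 0], [0.343, -0.329, 0.05, 0, 0, 0], [0.343, -0.329, 0.2, 0, 0, 0], [0.343, -0.329, 0.339, 0, 0, 0], [0.343, -0.329, 0.339, 0, 0, 0], [0.343, -0.329, 0.339, 0, 0, 0]]]'

```text
time: 22.48
tool_pos: [0.6987, -0.0981, 0.1141]
tool_rot: [-2.725, 0.118, -1.615]
wrist_force: [-0.0, -0.1, -0.3]
finger_gap: 0.5
```

```bash
python3 plan.py b -106 36
```

```text
Mtool -0.032 tau7 0.088 t 22.48 panel xyz [ 50.  -99.2  35.6] psi -106.08 tilt 0.26 | F [-0.2 -0.1 -0.2] M [-0.038  0.473 -0.031] gap 0.500 | j [-0.23  0.61  0.52  1.88 -1.04  0.52 -0.61]
['b', '-106', '36'] TCP [ 0.699 -0.099  0.115] rows>=0.0 [0.005, -0.003, -0.003, 0.001, 0.000, -0.000]
```

Request:
arm_command --motion '[[[0, 0, 0, 0, 0, 0], [0, 0, 0, 0, 0, 0], [0, 0, 0, 0, 0, 0], [0, 0, 0, 0, 0, 0], [0, 0, 0, 0, 0, 0]]]' --gripper 0

```text
time: 22.9
tool_pos: [0.7, -0.0987, 0.1173]
tool_rot: [-2.72, 0.117, -1.614]
wrist_force: [-4.6, 0.1, 6.6]
finger_gap: 0.119
```

```bash
python3 plan.py
```

```text
Mtool 0.014 tau7 -0.019 t 22.90 panel xyz [  52.2 -100.1   38. ] psi -105.98 tilt 0.04 | F [-1.3  1.1  7.8] M [0.251 0.658 0.014] gap 0.119 | j [-0.23  0.61  0.53  1.88 -1.04  0.52 -0.61]
```

Request:
arm_command --motion '[[[0, 0, 0, 0, 0, 0.12], [0, 0, 0, 0, 0, 0.12], [0, 0, 0, 0, 0, 0.12], [0, 0, 0, 0, 0, 0.12], [0, 0, 0, 0, 0, 0.12]]]'

```text
time: 23.32
tool_pos: [0.6999, -0.0991, 0.1172]
tool_rot: [-2.788, 0.261, -1.97]
wrist_force: [-5.0, -0.2, 7.3]
finger_gap: 0.123
```

```bash
python3 plan.py
```

```text
Mtool -0.047 tau7 -0.199 t 23.32 panel xyz [  52.  -100.4   38. ] psi -127.63 tilt 0.02 | F [-1.4  0.9  8.6] M [ 0.114  0.73  -0.047] gap 0.123 | j [-0.29  0.63  0.61  1.88 -1.11  0.55 -0.94]
```

Request:
arm_command --motion '[[[0, 0, 0, 0, 0, 0.028], [0, 0, 0, 0, 0, 0.028], [0, 0, 0, 0, 0, 0.028]]]'

```text
time: 23.57
tool_pos: [0.6999, -0.0992, 0.1172]
tool_rot: [-2.811, 0.291, -2.056]
wrist_force: [-4.6, -0.9, 6.4]
finger_gap: 0.123
```

```bash
python3 plan.py
```

```text
Mtool -0.068 tau7 -0.120 t 23.57 panel xyz [  52.  -100.4   38. ] psi -132.67 tilt 0.02 | F [-1.5  0.1  7.8] M [ 0.083  0.799 -0.068] gap 0.123 | j [-0.3   0.64  0.63  1.88 -1.13  0.56 -1.02]
```

Request:
arm_command --motion '[[[0, 0, 0, 0, 0, 0.028], [0, 0, 0, 0, 0, 0.028], [0, 0, 0, 0, 0, 0.028]]]'

```text
time: 23.82
tool_pos: [0.6998, -0.0992, 0.1171]
tool_rot: [-2.837, 0.318, -2.144]
wrist_force: [-4.9, -1.8, 6.0]
finger_gap: 0.117
```

```bash
python3 plan.py
```

```text
Mtool -0.039 tau7 -0.121 t 23.82 panel xyz [  51.9 -100.5   38. ] psi -137.71 tilt 0.01 | F [-2.1 -0.8  7.7] M [ 0.083  0.818 -0.039] gap 0.117 | j [-0.31  0.64  0.64  1.88 -1.14  0.57 -1.1 ]
```

Continue in 4° steps.

Request:
arm_command --motion '[[[0, 0, 0, 0, 0, 0.022], [0, 0, 0, 0, 0, 0.022], [0, 0, 0, 0, 0, 0.022]]]'

```text
time: 24.07
tool_pos: [0.6998, -0.0993, 0.1171]
tool_rot: [-2.86, 0.338, -2.213]
wrist_force: [-4.8, -0.7, 6.8]
finger_gap: 0.124
```

```bash
python3 plan.py
```

```text
Mtool 0.015 tau7 -0.106 t 24.07 panel xyz [  51.8 -100.5   38. ] psi -141.66 tilt 0.01 | F [-1.5  0.4  8.2] M [0.107 0.823 0.015] gap 0.124 | j [-0.32  0.65  0.66  1.88 -1.15  0.58 -1.16]
```

Request:
arm_command --motion '[[[0, 0, 0, 0, 0, 0.022], [0, 0, 0, 0, 0, 0.022], [0, 0, 0, 0, 0, 0.022]]]'

```text
time: 24.32
tool_pos: [0.6998, -0.0993, 0.1171]
tool_rot: [-2.884, 0.356, -2.284]
wrist_force: [-4.8, -0.1, 6.7]
finger_gap: 0.123
```

```bash
python3 plan.py
```

```text
Mtool -0.015 tau7 -0.106 t 24.32 panel xyz [  51.8 -100.6   38. ] psi -145.63 tilt 0.01 | F [-1.5  0.9  8.1] M [ 0.117  0.863 -0.016] gap 0.123 | j [-0.33  0.65  0.67  1.88 -1.16  0.59 -1.22]
```

Request:
arm_command --motion '[[[0, 0, 0, 0, 0, 0.022], [0, 0, 0, 0, 0, 0.022], [0, 0, 0, 0, 0, 0.022]]]'

```text
time: 24.57
tool_pos: [0.6997, -0.0994, 0.1171]
tool_rot: [-2.91, 0.373, -2.356]
wrist_force: [-5.2, -0.8, 6.0]
finger_gap: 0.123
```

```bash
python3 plan.py
```

```text
Mtool -0.019 tau7 -0.107 t 24.57 panel xyz [  51.7 -100.6   38. ] psi -149.59 tilt 0.01 | F [-2.2  0.3  7.7] M [ 0.092  0.883 -0.019] gap 0.123 | j [-0.34  0.66  0.68  1.88 -1.17  0.59 -1.28]
```

Request:
arm_command --motion '[[[0, 0, 0, 0, 0, 0.022], [0, 0, 0, 0, 0, 0.022], [0, 0, 0, 0, 0, 0.022]]]'

```text
time: 24.82
tool_pos: [0.6997, -0.0994, 0.117]
tool_rot: [-2.937, 0.388, -2.429]
wrist_force: [-4.5, -0.3, 7.1]
finger_gap: 0.116
```

```bash
python3 plan.py
```

```text
Mtool -0.007 tau7 -0.166 t 24.82 panel xyz [  51.7 -100.6   38. ] psi -153.54 tilt 0.01 | F [-1.   0.7  8.3] M [ 0.085  0.891 -0.007] gap 0.116 | j [-0.35  0.66  0.69  1.89 -1.18  0.6  -1.34]
```

Request:
arm_command --motion '[[[0, 0, 0, 0, 0, 0.017], [0, 0, 0, 0, 0, 0.017], [0, 0, 0, 0, 0, 0.017]]]'

```text
time: 25.07
tool_pos: [0.6997, -0.0994, 0.117]
tool_rot: [-2.958, 0.398, -2.485]
wrist_force: [-5.3, -0.6, 5.6]
finger_gap: 0.122
```

```bash
python3 plan.py
```

```text
Mtool 0.319 tau7 -0.404 t 25.07 panel xyz [  51.7 -100.6   38. ] psi -156.55 tilt 0.02 | F [-2.5  0.5  7.3] M [0.028 0.887 0.318] gap 0.122 | j [-0.36  0.66  0.7   1.89 -1.19  0.61 -1.39]
```

Request:
arm_command --motion '[[[0, 0, 0, 0, 0, 0.02], [0, 0, 0, 0, 0, 0.04], [0, 0, 0, 0, 0, 0.06], [0, 0, 0, 0, 0, 0.06], [0, 0, 0, 0, 0, 0.06]]]'

```text
time: 25.48
tool_pos: [0.6995, -0.0995, 0.117]
tool_rot: [-3.04, 0.425, -2.688]
wrist_force: [-6.0, -1.3, 6.5]
finger_gap: 0.12
```

```bash
python3 plan.py
```

```text
Mtool 0.337 tau7 -0.434 t 25.48 panel xyz [  51.5 -100.7   38. ] psi -167.35 tilt 0.03 | F [-2.8  0.   8.5] M [0.064 0.997 0.337] gap 0.120 | j [-0.37  0.67  0.73  1.89 -1.21  0.62 -1.57]
```

Request:
arm_command --motion '[[[0, 0, 0, 0, 0, 0], [0, 0, 0, 0, 0, 0], [0, 0, -0.2, 0, 0, 0], [0, 0, -0.37, 0, 0, 0], [0, 0, -0.37, 0, 0, 0]]]' --gripper 50

```text
time: 25.9
tool_pos: [0.6777, -0.1055, 0.1706]
tool_rot: [-3.037, 0.429, -2.69]
wrist_force: [1.0, -1.0, 0.9]
finger_gap: 0.503
```

```bash
python3 plan.py a -87.6 88; python3 snap.py 13
```

```text
Mtool -0.014 tau7 -0.464 t 25.90 panel xyz [  53.5 -102.    96.1] psi -167.44 tilt 0.26 | F [ 1.1 -1.2  0.5] M [-0.058  0.363 -0.015] gap 0.503 | j [-0.44  0.58  0.83  1.91 -1.09  0.67 -1.65]
['a', '-87.6', '88'] TCP [0.636 0.092 0.162] rows>=11.2 [-0.269, 1.320, 0.051, -0.002, 0.000, -0.444]
```

View pics/scene13z.png

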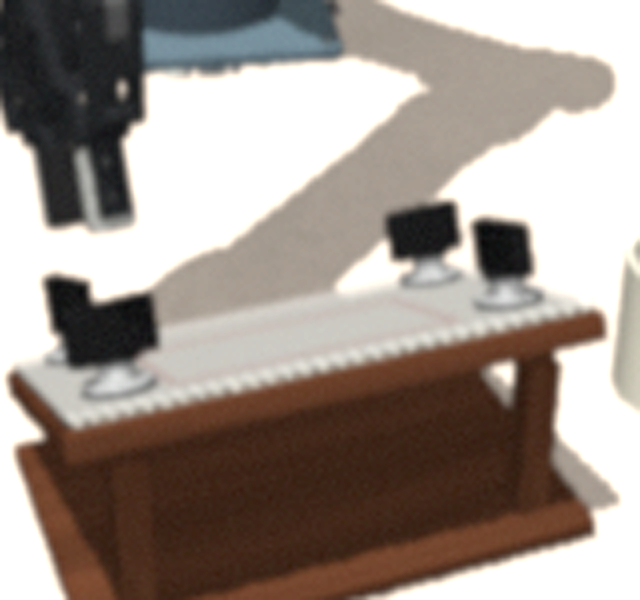

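Request:
arm_command --motion '[[[-0.2, 0.99, 0.04, 0, 0, -0.444], [-0.2, 0.99, 0.04, 0, 0, -0.444], [-0.2, 0.99, 0.04, 0, 0, -0.444], [-0.2, 0.99, 0.04, 0, 0, -0.444], [-0.2, 0.99, 0.04, 0, 0, -0.444], [-0.2, 0.99, 0.04, 0, 0, -0.444], [-0.2, 0.99, 0.04, 0, 0, -0.444], [-0.2, 0.99, 0.04, 0, 0, -0.444], [-0.2, 0.99, 0.04, 0, 0, -0.444], [-0.2, 0.99, 0.04, 0, 0, -0.444], [-0.2, 0.99, 0.04, 0, 0, -0.444], [-0.2, 0.99, 0.04, 0, 0, -0.444], [-0.2, 0.99, 0.04, 0, 0, -0.444]]]'

```text
time: 27.08
tool_pos: [0.6445, 0.0451, 0.1589]
tool_rot: [-2.707, -0.017, -1.321]
wrist_force: [-0.8, -0.3, -0.7]
finger_gap: 0.497
```

```bash
python3 plan.py a -87.6 70 a -87.6 36
```

```text
Mtool 0.041 tau7 0.500 t 27.08 panel xyz [47.9 52.1 85.9] psi -87.54 tilt 0.14 | F [-1.  -0.1 -0.3] M [-0.013  0.464  0.041] gap 0.497 | j [-0.55  0.43  0.54  2.03 -0.76  0.39 -0.75]
['a', '-87.6', '70'] TCP [0.643 0.094 0.145] rows>=1.2 [-0.318, -0.028, 0.107, 0.001, 0.001, 0.000]
['a', '-87.6', '36'] TCP [0.657 0.097 0.115] rows>=1.7 [-0.317, -0.029, 0.333, 0.001, 0.001, 0.000]
```

Request:
arm_command --motion '[[[-0.317, -0.028, 0.05, 0, 0, 0], [-0.317, -0.028, 0.05, 0, 0, 0], [-0.317, -0.028, 0.1, 0, 0, 0], [-0.317, -0.028, 0.22, 0, 0, 0], [-0.317, -0.028, 0.333, 0, 0, 0], [-0.317, -0.028, 0.333, 0, 0, 0], [-0.317, -0.028, 0.333, 0, 0, 0]]]'

```text
time: 27.67
tool_pos: [0.6567, 0.0952, 0.1142]
tool_rot: [-2.708, -0.018, -1.322]
wrist_force: [0.2, -0.4, 0.0]
finger_gap: 0.499
```

```bash
python3 plan.py a -87.6 36
```

```text
Mtool -0.039 tau7 0.101 t 27.67 panel xyz [49.4 98.6 35.9] psi -87.57 tilt 0.17 | F [ 0.1 -0.4  0. ] M [ 0.017  0.466 -0.039] gap 0.499 | j [-0.57  0.52  0.46  2.01 -0.83  0.3  -0.78]
['a', '-87.6', '36'] TCP [0.657 0.097 0.115] rows>=0.0 [-0.009, -0.005, -0.000, 0.001, 0.000, 0.000]
```

Request:
arm_command --motion '[[[0, 0, 0, 0, 0, 0], [0, 0, 0, 0, 0, 0], [0, 0, 0, 0, 0, 0], [0, 0, 0, 0, 0, 0], [0, 0, 0, 0, 0, 0]]]' --gripper 0

```text
time: 28.08
tool_pos: [0.6571, 0.0967, 0.1163]
tool_rot: [-2.705, -0.017, -1.319]
wrist_force: [-4.0, 1.0, 4.9]
finger_gap: 0.12
```

```bash
python3 plan.py
```

```text
Mtool -0.074 tau7 0.032 t 28.08 panel xyz [ 50.8 100.   37.6] psi -87.44 tilt 0.12 | F [-1.3  1.8  6. ] M [ 0.263  0.722 -0.072] gap 0.120 | j [-0.57  0.52  0.46  2.01 -0.83  0.3  -0.78]
```

Request:
arm_command --motion '[[[0, 0, 0, 0, 0, 0.11], [0, 0, 0, 0, 0, 0.11], [0, 0, 0, 0, 0, 0.11], [0, 0, 0, 0, 0, 0.11], [0, 0, 0, 0, 0, 0.11]]]'

```text
time: 28.5
tool_pos: [0.6571, 0.0968, 0.1163]
tool_rot: [-2.723, 0.128, -1.634]
wrist_force: [-4.8, 0.9, 6.1]
finger_gap: 0.121
```

```bash
python3 plan.py
```

```text
Mtool -0.030 tau7 -0.099 t 28.50 panel xyz [ 50.8 100.1  37.6] psi -107.26 tilt 0.12 | F [-1.5  1.8  7.4] M [ 0.301  0.743 -0.028] gap 0.121 | j [-0.64  0.54  0.54  2.02 -0.94  0.33 -1.03]
```

Request:
arm_command --motion '[[[0, 0, 0, 0, 0, 0.022], [0, 0, 0, 0, 0, 0.022], [0, 0, 0, 0, 0, 0.022]]]'

```text
time: 28.75
tool_pos: [0.6571, 0.0969, 0.1163]
tool_rot: [-2.732, 0.156, -1.697]
wrist_force: [-4.0, 1.1, 5.7]
finger_gap: 0.124
```

```bash
python3 plan.py
```

```text
Mtool 0.012 tau7 -0.086 t 28.75 panel xyz [ 50.8 100.1  37.6] psi -111.21 tilt 0.14 | F [-0.9  1.9  6.7] M [0.275 0.744 0.014] gap 0.124 | j [-0.65  0.54  0.56  2.02 -0.96  0.34 -1.08]
```

Request:
arm_command --motion '[[[0, 0, 0, 0, 0, 0.022], [0, 0, 0, 0, 0, 0.022], [0, 0, 0, 0, 0, 0.022]]]'

```text
time: 29.0
tool_pos: [0.6571, 0.0969, 0.1163]
tool_rot: [-2.743, 0.183, -1.762]
wrist_force: [-4.5, 1.6, 5.4]
finger_gap: 0.125
```

```bash
python3 plan.py
```

```text
Mtool -0.022 tau7 -0.087 t 29.00 panel xyz [ 50.8 100.1  37.6] psi -115.17 tilt 0.14 | F [-1.4  2.5  6.6] M [ 0.355  0.761 -0.02 ] gap 0.125 | j [-0.66  0.54  0.58  2.02 -0.98  0.35 -1.13]
```

Request:
arm_command --motion '[[[0, 0, 0, 0, 0, 0.022], [0, 0, 0, 0, 0, 0.022], [0, 0, 0, 0, 0, 0.022]]]'

```text
time: 29.25
tool_pos: [0.657, 0.0969, 0.1163]
tool_rot: [-2.756, 0.209, -1.827]
wrist_force: [-4.8, 1.0, 5.1]
finger_gap: 0.122
```

```bash
python3 plan.py
```

```text
Mtool -0.088 tau7 -0.088 t 29.25 panel xyz [ 50.8 100.2  37.6] psi -119.13 tilt 0.14 | F [-1.9  2.   6.5] M [ 0.33   0.791 -0.086] gap 0.122 | j [-0.67  0.55  0.59  2.02 -1.    0.35 -1.18]
```

Request:
arm_command --motion '[[[0, 0, 0, 0, 0, 0.022], [0, 0, 0, 0, 0, 0.022], [0, 0, 0, 0, 0, 0.022]]]'

```text
time: 29.5
tool_pos: [0.657, 0.097, 0.1163]
tool_rot: [-2.77, 0.235, -1.892]
wrist_force: [-4.9, 0.6, 6.8]
finger_gap: 0.12
```

```bash
python3 plan.py
```

```text
Mtool 0.155 tau7 -0.263 t 29.50 panel xyz [ 50.8 100.2  37.6] psi -123.05 tilt 0.15 | F [-1.4  1.6  8.1] M [0.335 0.794 0.157] gap 0.120 | j [-0.68  0.55  0.61  2.02 -1.02  0.36 -1.24]
```

Request:
arm_command --motion '[[[0, 0, 0, 0, 0, 0.025], [0, 0, 0, 0, 0, 0.05], [0, 0, 0, 0, 0, 0.07], [0, 0, 0, 0, 0, 0.07], [0, 0, 0, 0, 0, 0.07]]]'

```text
time: 29.92
tool_pos: [0.6571, 0.0971, 0.1163]
tool_rot: [-2.828, 0.309, -2.107]
wrist_force: [-5.5, 0.3, 5.9]
finger_gap: 0.12
```

```bash
python3 plan.py
```

```text
Mtool 0.279 tau7 -0.416 t 29.92 panel xyz [ 50.9 100.3  37.6] psi -135.62 tilt 0.15 | F [-2.3  1.5  7.6] M [0.357 0.84  0.281] gap 0.120 | j [-0.72  0.57  0.66  2.02 -1.08  0.38 -1.41]
```

Request:
arm_command --motion '[[[0, 0, 0, 0, 0, 0], [0, 0, 0, 0, 0, 0], [0, 0, -0.2, 0, 0, 0], [0, 0, -0.37, 0, 0, 0], [0, 0, -0.37, 0, 0, 0]]]' --gripper 50

```text
time: 30.33
tool_pos: [0.6352, 0.0901, 0.1692]
tool_rot: [-2.825, 0.31, -2.109]
wrist_force: [0.6, -0.0, 0.8]
finger_gap: 0.5
```

```bash
python3 plan.py c@3 -80.2 88; python3 snap.py 14
```

```text
Mtool -0.007 tau7 -0.718 t 30.33 panel xyz [52.3 98.2 95.2] psi -135.78 tilt 0.21 | F [ 0.9 -0.2  0.4] M [-0.028  0.364 -0.007] gap 0.500 | j [-0.86  0.47  0.83  2.05 -0.93  0.45 -1.54]
['c@3', '-80.2', '88'] TCP [ 0.587 -0.123  0.118] rows>=7.8 [1.423, -0.459, 0.044, -0.018, 0.006, -0.309]
```

Request:
arm_command --motion '[[[0.99, -0.32, 0.03, -0.018, 0.006, -0.309], [0.99, -0.32, 0.03, -0.018, 0.006, -0.309], [0.99, -0.32, 0.03, -0.018, 0.006, -0.309], [0.99, -0.32, 0.03, -0.018, 0.006, -0.309], [0.99, -0.32, 0.03, -0.018, 0.006, -0.309], [0.99, -0.32, 0.03, -0.018, 0.006, -0.309], [0.99, -0.32, 0.03, -0.018, 0.006, -0.309], [0.99, -0.32, 0.03, -0.018, 0.006, -0.309], [0.99, -0.32, 0.03, -0.018, 0.006, -0.309], [0.99, -0.32, 0.03, -0.018, 0.006, -0.309]]]'

```text
time: 31.27
tool_pos: [0.6007, -0.0571, 0.1299]
tool_rot: [-2.769, -0.064, -1.196]
wrist_force: [0.6, 0.9, 0.1]
finger_gap: 0.497
```

```bash
python3 plan.py c@3 -80.2 70 c@3 -80.2 36
```

```text
Mtool 0.015 tau7 0.629 t 31.27 panel xyz [-19.8 -38.6  86.7] psi -79.95 tilt 3.37 | F [ 0.8  0.8 -0.2] M [0.034 0.404 0.014] gap 0.497 | j [-0.29  0.43  0.46  2.09 -0.81  0.42 -0.37]
['c@3', '-80.2', '70'] TCP [ 0.594 -0.121  0.102] rows>=1.7 [0.369, 0.261, 0.123, 0.002, 0.001, 0.001]
['c@3', '-80.2', '36'] TCP [ 0.608 -0.118  0.071] rows>=2.0 [0.372, 0.248, 0.349, 0.002, 0.001, 0.001]
```

View pics/scene14z.png

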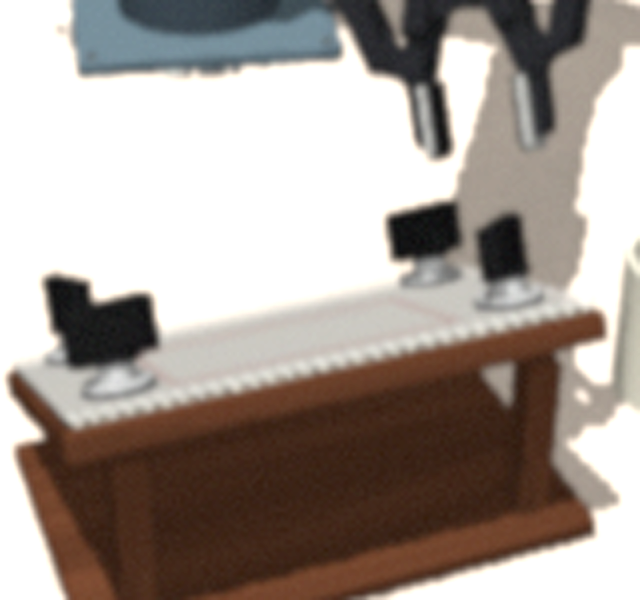

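Request:
arm_command --motion '[[[0.37, 0.26, 0.05, 0, 0, 0], [0.37, 0.26, 0.05, 0, 0, 0], [0.37, 0.26, 0.1, 0, 0, 0], [0.37, 0.255, 0.22, 0, 0, 0], [0.372, 0.248, 0.349, 0, 0, 0], [0.372, 0.248, 0.349, 0, 0, 0], [0.372, 0.248, 0.349, 0, 0, 0]]]'

```text
time: 31.85
tool_pos: [0.6071, -0.1182, 0.0709]
tool_rot: [-2.77, -0.062, -1.199]
wrist_force: [0.4, -0.3, -0.1]
finger_gap: 0.504
```

```bash
python3 plan.py c@3 -80.2 36
```

```text
Mtool -0.027 tau7 0.117 t 31.85 panel xyz [-50.6 -99.7  36. ] psi -80.17 tilt 3.45 | F [ 0.3 -0.3 -0.2] M [-0.023  0.346 -0.025] gap 0.504 | j [-0.03  0.55  0.29  2.05 -0.99  0.36 -0.08]
['c@3', '-80.2', '36'] TCP [ 0.608 -0.118  0.071] rows>=0.1 [0.003, -0.006, -0.000, 0.002, 0.001, 0.000]
```

Request:
arm_command --motion '[[[0, 0, 0, 0, 0, 0], [0, 0, 0, 0, 0, 0], [0, 0, 0, 0, 0, 0], [0, 0, 0, 0, 0, 0], [0, 0, 0, 0, 0, 0]]]' --gripper 0

```text
time: 32.27
tool_pos: [0.608, -0.1185, 0.0732]
tool_rot: [-2.767, -0.064, -1.198]
wrist_force: [-3.0, 0.3, 6.8]
finger_gap: 0.124
```

```bash
python3 plan.py
```

```text
Mtool 0.016 tau7 -0.004 t 32.27 panel xyz [ -49.  -100.1   37.7] psi -80.05 tilt 3.26 | F [0.3 0.9 7.4] M [0.143 0.595 0.008] gap 0.124 | j [-0.03  0.54  0.3   2.05 -0.99  0.36 -0.08]
```

Request:
arm_command --motion '[[[0, 0, 0, 0, 0, 0.12], [0, 0, 0, 0, 0, 0.12], [0, 0, 0, 0, 0, 0.12], [0, 0, 0, 0, 0, 0.12], [0, 0, 0, 0, 0, 0.12]]]'

```text
time: 32.68
tool_pos: [0.6079, -0.1178, 0.0732]
tool_rot: [-2.77, 0.076, -1.549]
wrist_force: [-5.6, 1.1, 7.2]
finger_gap: 0.122
```

```bash
python3 plan.py
```

```text
Mtool -0.066 tau7 -0.193 t 32.68 panel xyz [-49.  -99.5  37.7] psi -101.64 tilt 3.27 | F [-1.7  2.2  8.8] M [ 0.704  0.643 -0.106] gap 0.122 | j [-0.1   0.56  0.39  2.06 -1.08  0.4  -0.39]
```

Request:
arm_command --motion '[[[0, 0, 0, 0, 0, 0.022], [0, 0, 0, 0, 0, 0.022], [0, 0, 0, 0, 0, 0.022]]]'

```text
time: 32.93
tool_pos: [0.6079, -0.1176, 0.0732]
tool_rot: [-2.775, 0.101, -1.613]
wrist_force: [-5.0, 1.2, 8.3]
finger_gap: 0.117
```

```bash
python3 plan.py
```

```text
Mtool -0.016 tau7 -0.112 t 32.93 panel xyz [-48.9 -99.4  37.7] psi -105.57 tilt 3.27 | F [-0.7  2.3  9.5] M [ 0.751  0.607 -0.058] gap 0.117 | j [-0.11  0.56  0.4   2.06 -1.09  0.41 -0.44]
```

Request:
arm_command --motion '[[[0, 0, 0, 0, 0, 0.022], [0, 0, 0, 0, 0, 0.022], [0, 0, 0, 0, 0, 0.022]]]'

```text
time: 33.18
tool_pos: [0.6079, -0.1175, 0.0732]
tool_rot: [-2.783, 0.126, -1.678]
wrist_force: [-5.6, 2.7, 8.5]
finger_gap: 0.122
```

```bash
python3 plan.py
```

```text
Mtool -0.013 tau7 -0.116 t 33.18 panel xyz [-48.9 -99.2  37.7] psi -109.53 tilt 3.26 | F [-0.9  3.8  9.8] M [ 0.834  0.619 -0.059] gap 0.122 | j [-0.12  0.56  0.42  2.06 -1.1   0.42 -0.5 ]
```

Request:
arm_command --motion '[[[0, 0, 0, 0, 0, 0.022], [0, 0, 0, 0, 0, 0.022], [0, 0, 0, 0, 0, 0.022]]]'

```text
time: 33.43
tool_pos: [0.6079, -0.1174, 0.0732]
tool_rot: [-2.792, 0.15, -1.743]
wrist_force: [-5.2, 1.7, 8.0]
finger_gap: 0.12
```

```bash
python3 plan.py
```

```text
Mtool 0.048 tau7 -0.120 t 33.43 panel xyz [-48.9 -99.1  37.7] psi -113.48 tilt 3.26 | F [-0.9  2.7  9.2] M [ 0.908  0.559 -0.002] gap 0.120 | j [-0.13  0.57  0.43  2.06 -1.12  0.42 -0.56]
```

Request:
arm_command --motion '[[[0, 0, 0, 0, 0, 0.022], [0, 0, 0, 0, 0, 0.022], [0, 0, 0, 0, 0, 0.022]]]'

```text
time: 33.68
tool_pos: [0.6079, -0.1172, 0.0732]
tool_rot: [-2.803, 0.174, -1.809]
wrist_force: [-4.4, 1.8, 9.2]
finger_gap: 0.12
```

```bash
python3 plan.py
```

```text
Mtool -0.022 tau7 -0.123 t 33.68 panel xyz [-48.8 -99.   37.7] psi -117.43 tilt 3.26 | F [ 0.3  2.7 10. ] M [ 0.995  0.567 -0.077] gap 0.120 | j [-0.15  0.57  0.45  2.06 -1.13  0.43 -0.62]
```

Request:
arm_command --motion '[[[0, 0, 0, 0, 0, 0.022], [0, 0, 0, 0, 0, 0.022], [0, 0, 0, 0, 0, 0.022]]]'

```text
time: 33.93
tool_pos: [0.6079, -0.1171, 0.0732]
tool_rot: [-2.815, 0.197, -1.875]
wrist_force: [-4.8, 1.1, 8.0]
finger_gap: 0.119
```

```bash
python3 plan.py
```

```text
Mtool 0.017 tau7 -0.126 t 33.93 panel xyz [-48.8 -98.9  37.7] psi -121.38 tilt 3.26 | F [-0.6  2.1  9.1] M [ 1.022  0.462 -0.04 ] gap 0.119 | j [-0.16  0.57  0.47  2.06 -1.14  0.44 -0.68]
```

Request:
arm_command --motion '[[[0, 0, 0, 0, 0, 0.019], [0, 0, 0, 0, 0, 0.019], [0, 0, 0, 0, 0, 0.019]]]'

```text
time: 34.18
tool_pos: [0.608, -0.117, 0.0733]
tool_rot: [-2.826, 0.215, -1.932]
wrist_force: [-5.2, 2.2, 9.0]
finger_gap: 0.126
```

```bash
python3 plan.py
```

```text
Mtool 0.295 tau7 -0.424 t 34.18 panel xyz [-48.7 -98.8  37.7] psi -124.73 tilt 3.26 | F [-0.3  3.2 10.1] M [1.139 0.49  0.232] gap 0.126 | j [-0.17  0.58  0.48  2.06 -1.15  0.44 -0.73]
```

Request:
arm_command --motion '[[[0, 0, 0, 0, 0, 0.019], [0, 0, 0, 0, 0, 0.019], [0, 0, 0, 0, 0, 0.019]]]'

```text
time: 34.43
tool_pos: [0.608, -0.1169, 0.0733]
tool_rot: [-2.839, 0.233, -1.99]
wrist_force: [-5.1, 2.4, 8.8]
finger_gap: 0.12
```

```bash
python3 plan.py
```

```text
Mtool 0.339 tau7 -0.447 t 34.43 panel xyz [-48.6 -98.7  37.7] psi -128.15 tilt 3.25 | F [-0.3  3.4  9.9] M [1.142 0.44  0.276] gap 0.120 | j [-0.18  0.58  0.49  2.06 -1.16  0.45 -0.78]
```

Request:
arm_command --motion '[[[0, 0, 0, 0, 0, 0.025], [0, 0, 0, 0, 0, 0.047], [0, 0, 0, 0, 0, 0.047], [0, 0, 0, 0, 0, 0.047]]]'

```text
time: 34.77
tool_pos: [0.6082, -0.1166, 0.0734]
tool_rot: [-2.876, 0.275, -2.137]
wrist_force: [-5.5, 2.0, 9.7]
finger_gap: 0.121
```

```bash
python3 plan.py
```

```text
Mtool 0.362 tau7 -0.471 t 34.77 panel xyz [-48.5 -98.5  37.7] psi -136.60 tilt 3.24 | F [-0.4  3.1 10.9] M [1.288 0.255 0.291] gap 0.121 | j [-0.2   0.59  0.52  2.06 -1.19  0.47 -0.91]
```

Request:
arm_command --motion '[[[0, 0, 0, 0, 0, 0], [0, 0, 0, 0, 0, 0], [0, 0, -0.2, 0, 0, 0], [0, 0, -0.5, 0, 0, 0], [0, 0, -0.7, 0, 0, 0], [0, 0, -0.9, 0, 0, 0], [0, 0, -0.9, 0, 0, 0]]]' --gripper 50

```text
time: 35.35
tool_pos: [0.5602, -0.1313, 0.2027]
tool_rot: [-2.869, 0.276, -2.141]
wrist_force: [0.3, -1.1, 0.0]
finger_gap: 0.501
```

```bash
python3 plan.py; python3 snap.py 15; python3 ovb.py "dict(a=-43.1,b=-74.9,c=-43.9,d=-75)" 15 15
```

```text
Mtool 0.031 tau7 -0.939 t 35.35 panel xyz [ -39.4 -102.6  176. ] psi -136.83 tilt 2.93 | F [ 0.  -1.2  0. ] M [-0.055  0.354  0.033] gap 0.501 | j [-0.44  0.32  0.84  2.1  -0.78  0.63 -1.25]
```

View pics/obt15.png

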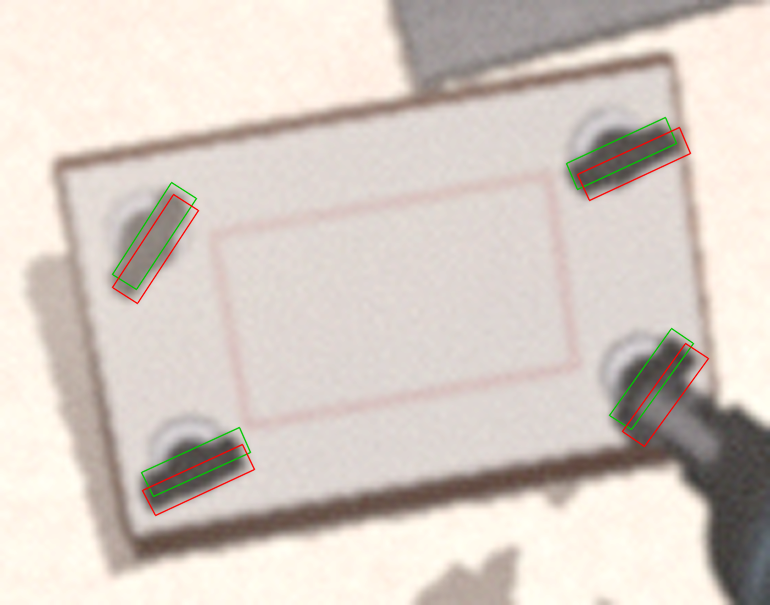

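View pics/scene15.png

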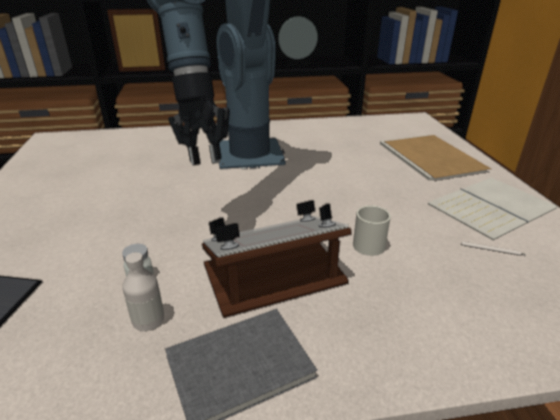

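```bash
python3 -c "
from cell import workorder,sense
print(sense()['wrist_force'],sense()['joint_velocities'].round(3)); print(workorder.finish_job())"
```

```text
[-0.19847711 -0.42491956  0.15339548] [ 0.023  0.045 -0.046  0.014 -0.016 -0.002  0.011]
the job is handed in; nothing more can be done
None
```

I tightened the cover in the crisscross order and handed the job in. By my estimate all four knobs are firm and nipped about 0.2 rad (11 to 12°) further. Handing in gives no verdict.

- **First round:** I gave each knob 60° clockwise, a and c first, then b and d.
- **Second round:** I did d and b, then a and c. Each knob was turned until the torque rose about 0.3 N m above free running, which was the point where it went firm. I then turned it past the washer's wind-up to the nip. The knobs went firm a further 34° (a), 47° (b), 42° (c) and 56° (d) after the first 60°.

**Last checks**
- In the top picture all four bars sit at the angles I expected, allowing for spring-back.
- Mug, bottle and jar look unmoved in the scene picture.
- The arm is clear of everything, with wrist force under 0.5 N.
- The clock read about 35 s of the 72 s allowed.

**What disagreed**
- **Fingertip position:** the fingertips really end about 40 mm short of where the reported TCP puts them. The pictures showed it, and a test close on knob a shut on nothing. I corrected for it from then on.
- **Reach at d and c:** the wrist came close to its joint limits there, so I turned d with the tool about 5° and c about 3° off the panel axis. Both still gripped and turned normally.
- **Nip values:** these are worked out from tool angle and torque; I did not read them directly.

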